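# Put the shakers away and stack the canisters on the locked chest

## Task

Tidy this corner: put every shaker into the wooden chest, lower its lid gently until it is fully closed and turn the black latch knob clockwise until it clicks over to locked. Then build one neat upright stack of the canisters in the middle of the closed lid, centred on one another, the one with the longest base at the bottom and each shorter one above it, and do not knock over or shove the two jars.

Things in the scene. Friction and masses are not known exactly. Their poses are not given: they have to be found in the camera images.
- chest: low wooden chest fixed to the counter, 180 (x) x 220 (y) x 70 mm high, open top, walls 8 mm, floor 8 mm thick (62 mm deep inside). Origin: centre of its underside; x points away from the front to the hinge side, y to its left, z up. On its right side (-y) a solid block 70 x 70 mm, 70 mm high, carries the latch knob
- lid (a joint): hinge angle of the flat 10 mm wooden lid (rad): 0 closed, starts about 1.2 to 1.4 open (nearly upright over the far rim), range 0 to 1.5. A stiff hinge (0.35 N m friction) keeps it wherever it is left; it can be pushed down with shut fingers on its outer face. A steel lip sticks out 12 mm from its front edge
- lid_top (a point): centre of the lid's outer (top) face, moving with the lid; with the lid closed it is 80 mm above the counter, x towards the hinge, z up; the face is 180 x 220 mm. The canisters are stacked here
- lid_hinge (a point): middle of the lid's hinge line on the chest's far rim, 70 mm above the counter; the line runs along the chest's y. The lid reaches 180 mm from it; its outer face lies 10 mm from the plane through the line
- latch (a joint): angle of the latch knob (rad), growing clockwise seen from above: 0 unlocked, 1.3 locked, with stops at both. A spring detent (about 0.2 N m, greatest at the start) must be overcome: let go before half-way (0.65) it springs back to 0, beyond it it snaps to 1.3 and stays
- latch_grip (a point): centre of the latch knob's black grip bar, on its upright axis, 111 mm above the counter; bar 50 long x 14 wide x 36 mm high (foot 23 mm below, top 13 mm above this point). Unlocked it lies 0.27 rad clockwise from the chest's x axis and turns clockwise with the joint; locked it lies along the chest's y. This frame is the chest's turned clockwise by the joint value
- loaf_tin_center (a point): centre of the largest canister, a white tin with brown wooden top, 150 (its y) x 66 (its x) x 40 mm high, flat top, closed, 0.4 kg
- glass_box_center (a point): centre of the second canister, a green glass box with teal silicone top, 120 (its y) x 62 (its x) x 40 mm high, flat top, closed, 0.36 kg
- tea_tin_center (a point): centre of the third canister, a brass tea tin with dark top, 92 (its y) x 60 (its x) x 40 mm high, flat top, closed, 0.22 kg
- salt_cellar_center (a point): centre of the smallest canister, a round blue ceramic salt cellar with pale wooden top, diameter 58, 40 mm high, flat top, closed, 0.18 kg
- salt_shaker_center (a point): centre of the chrome shaker: square body 44 x 44 x 40 mm with a round twist top of diameter 40 and 15 mm on it, 55 mm in all; point half-way up, z towards the top; 0.16 kg. It may stand or lie in the chest
- pepper_shaker_center (a point): centre of the dark steel shaker, same shape and sizes as the chrome one
- glass_jar: bystander: clear glass jar with wooden cap, diameter 72, 100 mm high, origin under its centre; must not be tipped or shoved
- honey_jar: bystander: amber jar with yellow cap, diameter 60, 85 mm high, origin under its centre; must not be tipped or shoved
Not all that is in view belongs to the job. Leave any red look-alike of the part that bears tea_tin_center alone.

How it is judged (in metres and radians):
On the way, in this order (a step that is already met when the one before it is completed fails the run):
1. every shaker is inside the chest while its lid is still open (x of salt_shaker_center in the frame of chest between -0.082 and 0.082 m and y of salt_shaker_center in the frame of chest between -0.102 and 0.102 m and z of salt_shaker_center in the frame of chest between 0.01 and 0.068 m and x of pepper_shaker_center in the frame of chest between -0.082 and 0.082 m and y of pepper_shaker_center in the frame of chest between -0.102 and 0.102 m and z of pepper_shaker_center in the frame of chest between 0.01 and 0.068 m and value of joint lid above 0.8 rad), for 0.2 s.
2. the lid is fully closed with the shakers inside (x of salt_shaker_center in the frame of chest between -0.082 and 0.082 m and y of salt_shaker_center in the frame of chest between -0.102 and 0.102 m and z of salt_shaker_center in the frame of chest between 0.01 and 0.068 m and x of pepper_shaker_center in the frame of chest between -0.082 and 0.082 m and y of pepper_shaker_center in the frame of chest between -0.102 and 0.102 m and z of pepper_shaker_center in the frame of chest between 0.01 and 0.068 m and value of joint lid below 0.06 rad), for 0.2 s.
3. the latch has clicked over to locked with the lid closed (value of joint latch above 1.1 rad and value of joint lid below 0.06 rad), for 0.2 s.
At the end, for the whole second after the job is handed in: Shakers inside the chest; lid closed (under 0.06 rad); latch past 1.1 rad; every canister present upright (within 0.12 rad), at rest and released, within 45 mm of the lid's centre and 25 mm of each other seen from above, each longer one below every shorter one (all of step 3 and x of salt_shaker_center in the frame of chest between -0.082 and 0.082 m and y of salt_shaker_center in the frame of chest between -0.102 and 0.102 m and z of salt_shaker_center in the frame of chest between 0.01 and 0.068 m and x of pepper_shaker_center in the frame of chest between -0.082 and 0.082 m and y of pepper_shaker_center in the frame of chest between -0.102 and 0.102 m and z of pepper_shaker_center in the frame of chest between 0.01 and 0.068 m and horizontal distance between each of loaf_tin_center, glass_box_center, tea_tin_center, salt_cellar_center and lid_top below 0.045 m and angle between each of loaf_tin_center, glass_box_center, tea_tin_center, salt_cellar_center's own z axis and vertical below 0.12 rad and linear speed of each of loaf_tin, glass_box, tea_tin, salt_cellar below 0.03 m/s and z of each of glass_box_center, tea_tin_center, salt_cellar_center in the frame of loaf_tin_center above 0.03 m and horizontal distance between each of glass_box_center, tea_tin_center, salt_cellar_center and loaf_tin_center below 0.025 m and z of each of tea_tin_center, salt_cellar_center in the frame of glass_box_center above 0.03 m and horizontal distance between each of tea_tin_center, salt_cellar_center and glass_box_center below 0.025 m and z of salt_cellar_center in the frame of tea_tin_center above 0.03 m and horizontal distance between salt_cellar_center and tea_tin_center below 0.025 m); the robot touches nothing.
It fails at once if the lid is slammed (falls or is swung down faster than 2.5 rad/s) (velocity of joint lid below -2.5 rad/s).
It fails at once if a jar is tipped over or shoved more than 40 mm (angle between any of glass_jar, honey_jar's own z axis and vertical above 0.5 rad or distance of any of glass_jar, honey_jar from where it was at the start of the episode above 0.04 m).
Of loaf_tin, glass_box, tea_tin, salt_cellar only 3 to 4 are there at a start; the rules pass over those that are not, and their reading is None.
Of salt_shaker, pepper_shaker only 1 to 2 are there at a start; the rules pass over those that are not, and their reading is None.
At some moment in a run one of salt_shaker, pepper_shaker may be knocked a few centimetres aside while the robot is not near it.
Once in a run the grip may slacken for a moment while it holds something.
It also fails if it takes over 210 s, if anything falls off the work surface, if the arm or the gripper's body presses on something with over 40 N, if the wrist force passes 120 N, or if a joint passes its speed limit or range.

## Robot

A 6-joint arm with a two-finger parallel gripper is mounted at the origin on the work surface. World frame = base frame: x ahead of the robot, y to its left, z up, the work surface at z = 0. Lengths are in mm, angles in rad, forces in N, time in s.
With the tool pointing down it reaches from about 275 to 750 mm from the base axis. Payload 10.2 kg.
Tool frame: the origin (TCP) lies at the very end of the fingers, on their centre line; the grasp point (between the pads) lies 19 mm behind it; z points along the fingers, y is the direction in which the jaws open and shut (so a half turn about z gives the same grasp; the last joint's range is limited). The gripper opens to 85 mm and grips with 20 to 120 N. Pads are 22 mm wide; open, the fingers measure 114 mm over their backs; the gripper's body (76 mm by 85 mm) begins 54 mm behind the grasp point. The pads swing forward as they close: fully open they stand 13 mm farther back than shut.
Start: joints at [0.999, 0.313, 1.498, -0, 1.331, -0.223], TCP at [179.442, 493.388, 231.294] pointing down, gripper open.
Joint ranges: [-2.94, 2.94], [-0.97, 2.17], [0.19, 2.56], [-1.23, 4.37], [0.02, 3.11], [-2.88, 2.88]. Speed limits (rad/s): [2.39, 2.39, 3.01, 3.14, 3.14, 3.14].

## Interface

Orientations are given as a unit quaternion [w, x, y, z].
In Python, from rig import ctrl, eyes, order gives the robot as it stands.
- The arm moves only by the tool move_arm, never from a script. Its argument "deltas" is a list of rows, each a list of 6 numbers: the shift along the tool's x, y, z in cm, then the turn, a rotation vector about the tool's x, y, z in degrees. A call has exactly 10 rows; each row shifts and turns the commanded pose from where the row before left it, along the tool's axes as they then stand; what a row does not reach is not made up. A row lasts 1/10 s, in which the tool goes at most 50 mm and 8.59 degrees, less where a joint would pass 70% of its speed; a pose out of reach is approached as far as the arm can. A call is refused whole if a number of a shift passes 5 or a number of a turn 8.59, either way. A call with a gripper value outside its range is refused whole. "grip" is the finger opening in cm, from 0 to 8.54, set as the call begins (left out, the last holds). The fingers move at their own pace and stop on an object; "newtons" is the grip in N (left out, the last holds). Time passes only in rows, so rows that do not move let the fingers close, or fill a call up. It gives the time, the measured TCP pose, the force and the opening at its end, in the units of the state.
- ctrl.sense(): the state, without advancing time (a new reading comes with each control period).
- eyes.capture(name): name is "side" or "top" or "wrist"; returns the picture (384x512x3 uint8, blue, green, red); there is no depth.
- eyes.camera_params(name): a dict with "K" (3x3 intrinsics, pixels), "camera_from_world" (4x4, takes a point from world to camera coordinates). Camera axes: x right, y down, z forward; pixel columns grow to the right and rows downward; lengths in mm; the calibration is good to about 2 mm. A picture is of the moment at which its call begins: read the wrist's pose just before it. camera_params takes no time and is no camera call; for the wrist camera it gives the pose at the moment of the call.
- order.finish_job(): hands the job in, once; it reports no verdict.
The state is a dict: "time_s": time; "joints": joint angles; "dq": joint speeds; "tau": joint torques, N m; "eef_pos": TCP position; "ee_rot": TCP orientation; "force": force on the tool from outside, world axes, zero at the start; "wrist_torque": the same for the moment, N m; "grip_width": opening from 0.0 (shut) to 1.0 (fully open).
Only numpy, scipy, OpenCV 4.12 (cv2) and the standard library are available. Lean on these libraries where they do the work, as an engineer would, in place of code of your own. Each camera call takes 0.05 s, during which the arm holds its last target.

## Working session

There is one attempt and no reset: what is moved stays moved. The work goes in short steps, Python scripts to look and compute and a tool call to move; the robot and the scene stay as the last step left them, time stands still between calls to the robot, and variables do not carry over. Pictures are saved under pics/ and viewed, and the job is handed in when it is done.

Besides the shell and the picture viewer there is one more tool, called after ">>>" by a JSON object that holds its "api" and its "payload", one argument or row to a line. move_arm: Moves the arm, as the interface text tells. Its arguments: {"type":"object","properties":{"deltas":{"type":"array"},"grip":{"type":"number"},"newtons":{"type":"number"}},"required":["deltas"]}

```bash
ls -la; mkdir -p pics; python3 - <<'E'
from rig import ctrl, eyes, order
import cv2
print(ctrl.sense())
for n in ("side","top","wrist"):
    cv2.imwrite(f"pics/a_{n}.png",eyes.capture(n)); p=eyes.camera_params(n); print(n,p)
E
```

```text
total 12
drwxr-xr-x  3 agent agent 4096 Dec  7 03:06 .
drwxr-xr-x 23 root  root  4096 Dec  7 03:06 ..
drwxr-xr-x  2 agent agent 4096 Dec  7 03:06 pics
{'time_s': 0.0, 'joints': array([ 9.98590499e-01,  3.13454930e-01,  1.49848501e+00, -1.29696805e-05,
        1.33099839e+00, -2.23386367e-01]), 'dq': array([-6.08024084e-04, -1.66163437e-04, -1.92038892e-03,  9.58657167e-05,
       -6.99126843e-04, -5.19846062e-04]), 'tau': array([ 1.89892262e-04, -4.12268865e+01, -2.59741652e+01, -1.53945903e-04,
        4.16158349e-03, -4.05125277e-06]), 'eef_pos': array([179.293962  , 493.14268377, 230.71451692]), 'ee_rot': array([-2.54842713e-04,  1.73525293e-01,  9.84829183e-01, -6.22741036e-04]), 'force': array([ 0.36553091,  0.89292136, -0.1334586 ]), 'wrist_torque': array([ 0.00452607,  0.00437082, -0.04317273]), 'grip_width': 1.0023477526768363}
side {'K': array([[399.42524775,   0.        , 256.11848447],
       [  0.        , 399.42524775, 190.80226577],
       [  0.        ,   0.        ,   1.        ]]), 'camera_from_world': array([[ 9.93754059e-01, -1.10858833e-01, -1.27745934e-02,
      
[... 634 characters left out ...]
      [ 9.00549488e-02, -1.80834594e-02, -9.95772612e-01,
         1.06266064e+03],
       [ 0.00000000e+00,  0.00000000e+00,  0.00000000e+00,
         1.00000000e+00]])}
wrist {'K': array([[282.23054354,   0.        , 253.54471513],
       [  0.        , 282.23054354, 191.49703759],
       [  0.        ,   0.        ,   1.        ]]), 'camera_from_world': array([[ 3.41900543e-01,  9.39735034e-01, -1.44358306e-03,
        -5.24363144e+02],
       [ 8.97343080e-01, -3.26020269e-01,  2.97466270e-01,
        -3.77928230e+01],
       [ 2.79068838e-01, -1.02999268e-01, -9.54731237e-01,
         3.81384586e+02],
       [ 0.00000000e+00,  0.00000000e+00,  0.00000000e+00,
         1.00000000e+00]])}
```

View pics/a_side.png

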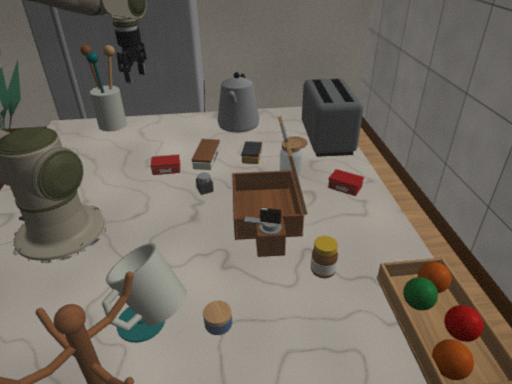

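View pics/a_top.png

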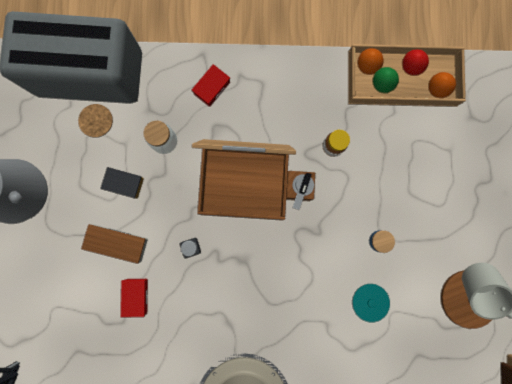

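View pics/a_wrist.png

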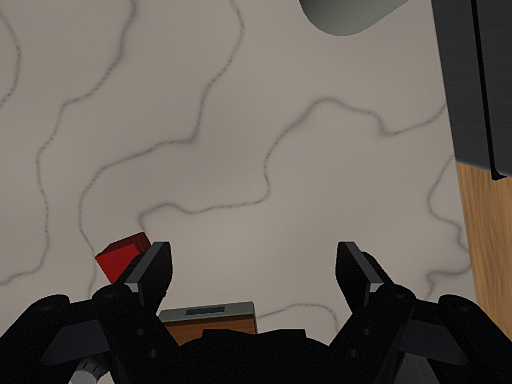

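The top view shows the chest at about (243,183), the knob at (303,187), the loaf tin at (114,243), the tea tin at (122,182), the salt cellar at (382,240) and one shaker at (190,247). There are two red decoys at (211,85) and (134,298), and jars at (157,134) and (338,142). I see no glass box. Next I'll zoom in and measure.

```bash
cat > h.py <<'E'
import numpy as np, cv2
from rig import ctrl, eyes, order
from scipy.spatial.transform import Rotation as R
def P(n): 
    p=eyes.camera_params(n); return p['K'],p['camera_from_world']
def ray(n,uv,pr=None):
    K,T=pr or P(n); d=np.linalg.inv(K)@np.array([uv[0],uv[1],1.]); Rm=T[:3,:3]; c=-Rm.T@T[:3,3]; return c,Rm.T@d
def onz(n,uv,z,pr=None):
    c,d=ray(n,uv,pr); return c+d*(z-c[2])/d[2]
def proj(n,X,pr=None):
    K,T=pr or P(n); q=T[:3,:3]@np.asarray(X,float)+T[:3,3]; q=K@q; return q[:2]/q[2]
def tri(n1,uv1,n2,uv2):
    c1,d1=ray(n1,uv1); c2,d2=ray(n2,uv2)
    A=np.stack([d1,-d2],1); s=np.linalg.lstsq(A,c2-c1,rcond=None)[0]
    a=c1+s[0]*d1;b=c2+s[1]*d2; return (a+b)/2,np.linalg.norm(a-b)
def st():
    s=ctrl.sense(); q=s['ee_rot']; r=R.from_quat([q[1],q[2],q[3],q[0]])
    print('t',round(s['time_s'],2),'pos',s['eef_pos'].round(1),'F',s['force'].round(1),'T',s['wrist_torque'].round(2),'w',round(s['grip_width'],3),'j',s['joints'].round(2))
    print('R',r.as_matrix().round(4).tolist()); return s['eef_pos'],r
def crop(src,box,k,out):
    u0,v0,u1,v1=box; cv2.imwrite(out,cv2.resize(src[v0:v1,u0:u1],None,fx=k,fy=k,interpolation=cv2.INTER_CUBIC))
E
python3 - <<'E'
from h import *
t=cv2.imread('pics/a_top.png'); s=cv2.imread('pics/a_side.png')
crop(t,(70,90,330,290),3,'pics/b1.png'); crop(s,(140,110,400,290),3,'pics/b2.png'); crop(t,(280,110,480,350),2,'pics/b3.png')
E
```

```text
(no output)
```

View pics/b1.png

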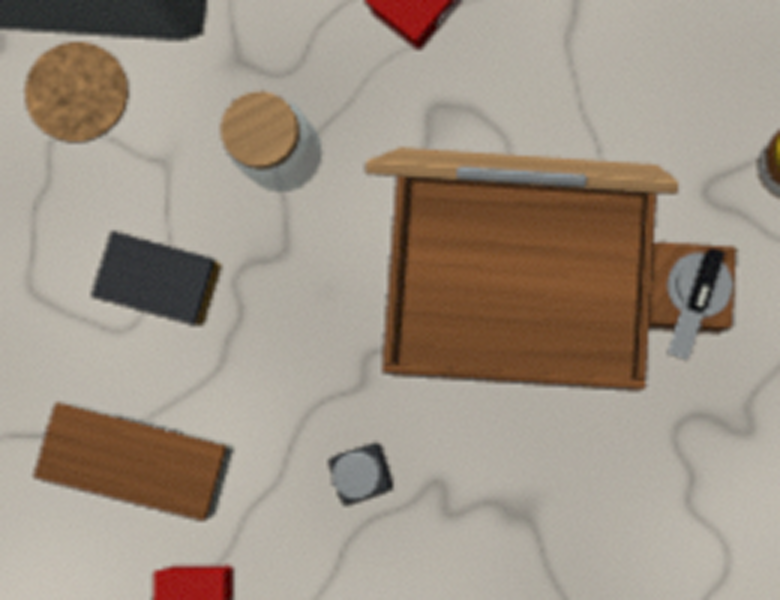

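View pics/b2.png

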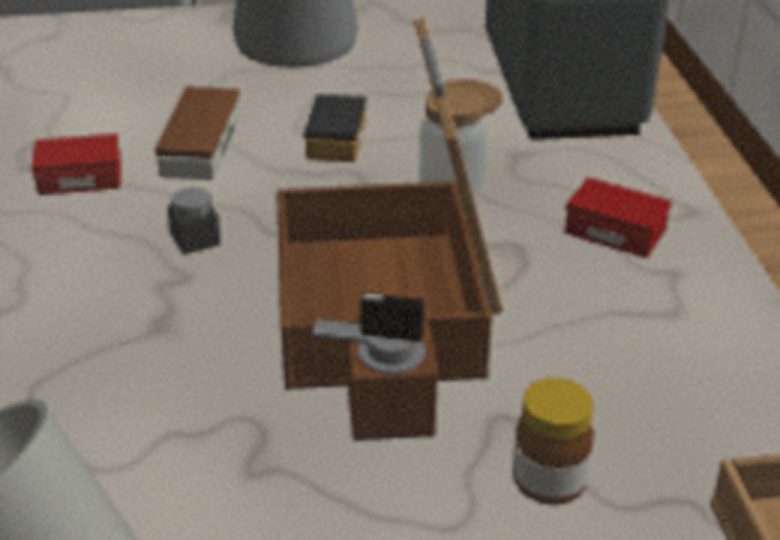

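View pics/b3.png

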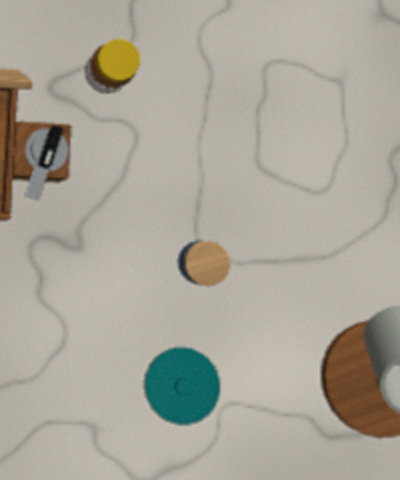

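```bash
python3 - <<'E'
from h import *
t=cv2.imread('pics/a_top.png')
px=lambda u,v:(70+u/3,90+v/3)
def show(name,pts,z):
    X=np.array([onz('top',px(*p),z) for p in pts]); c=X.mean(0)
    print(name,'c',c.round(1),'edges',[round(float(np.linalg.norm(X[i]-X[(i+1)%len(X)])),1) for i in range(len(X))],'ang',[round(float(np.degrees(np.arctan2(*(X[(i+1)%len(X)]-X[i])[[1,0]]))),1) for i in range(len(X))])
show('loaf',[(58,403),(230,447),(208,520),(35,478)],40)
show('tea',[(113,231),(217,262),(197,325),(93,295)],40)
show('shk body',[(328,460),(382,444),(392,487),(345,505)],40)
print('shk cap',onz('top',px(360,473),55).round(1))
print('cellar',onz('top',(384,241.5),40).round(1))
print('glass jar cap',onz('top',px(260,129),100).round(1),'honey',onz('top',(280+118/2,110+60/2),85).round(1))
for n,p,z in [('FL',(384,372),70),('FR',(645,388),70),('BRrim',(655,195),70),('blockFR',(733,330),70),('blockBR',(736,245),70),('bar1',(713,252),124),('bar2',(700,308),124),('disc',(700,285),88)]:
    print(n,onz('top',px(*p),z).round(1))
# lid tip
print('lid front edge', [onz('top',px(*p),240).round(1) for p in [(365,160),(678,190)]])
# masks for refinement
hsv=cv2.cvtColor(t,cv2.COLOR_BGR2HSV)
def blob(m,box,z,name):
    mm=np.zeros_like(m); u0,v0,u1,v1=box; mm[v0:v1,u0:u1]=m[v0:v1,u0:u1]
    c=max(cv2.findContours(mm,cv2.RETR_EXTERNAL,cv2.CHAIN_APPROX_NONE)[0],key=cv2.contourArea)
    X=np.array([onz('top',q[0],z)[:2] for q in c],np.float32); r=cv2.minAreaRect(X)
    print(name,np.round(r[0],1),np.round(r[1],1),round(r[2],1))
sat=hsv[:,:,1];val=hsv[:,:,2]
blob(((sat>90)&(val>60)).astype(np.uint8),(75,220,152,270),40,'loaf')
blob((val<75).astype(np.uint8),(95,160,146,202),40,'tea')
blob((sat>80).astype(np.uint8),(362,225,402,258),40,'cellar')
blob((val<150).astype(np.uint8),(175,233,205,262),40,'shk')
E
```

```text
loaf c [398.  332.7  40. ] edges [150.1, 63.2, 149.6, 65.0] ang [-103.4, 165.4, 77.3, -14.2]
tea c [553.8 321.1  40. ] edges [93.0, 56.2, 92.3, 57.1] ang [-105.6, 164.8, 74.9, -14.5]
shk body c [390.8 140.1  40. ] edges [47.3, 37.1, 42.1, 40.5] ang [-72.6, -165.2, 111.8, 22.5]
shk cap [392.4 139.6  55. ]
cellar [ 414.7 -352.9   40. ]
glass jar cap [671.5 223.1 100. ] honey [ 666.4 -228.    85. ]
FL [476.2 120.2  70. ]
FR [466.5 -96.   70. ]
BRrim [ 628.6 -102.8   70. ]
blockFR [ 516. -169.   70.]
blockBR [ 587.5 -171.3   70. ]
bar1 [ 574.2 -144.4  124. ]
bar2 [ 529.4 -134.3  124. ]
disc [ 551.4 -138.9   88. ]
lid front edge [array([619.7, 117.1, 240. ]), array([ 602.6, -103.1,  240. ])]
loaf [399.5 335.6] [149.2  64.2] 76.7
tea [554.3 320.4] [96.5 56.3] 75.5
cellar [ 414.7 -347.8] [53.4 62. ] 0.9
shk [391.3 142.6] [44.7 50.9] 19.3
```

```bash
cat >> h.py <<'E'
def plan(x,y,z,phi=None):
    "tool-down plan: rotate first (deg about tool z), then shift, tool axes, cm"
    p,r=st(); M=r.as_matrix(); cur=np.degrees(np.arctan2(M[1,1],M[0,1])); print('phi now',round(cur,2),'tilt',M[:,2].round(4))
    if phi is None: phi=cur
    a=np.radians(phi); d=np.array([x,y,z])-p
    print('rotz',round(cur-phi,2),'shift cm',round((-d[0]*np.sin(a)+d[1]*np.cos(a))/10,2),round((d[0]*np.cos(a)+d[1]*np.sin(a))/10,2),round(-d[2]/10,2))
E
python3 -c "
from h import *
plan(391,141,230,108)"
```

```text
t 0.15 pos [179.4 493.2 230.9] F [0.2 0.2 0.6] T [ 0.02 -0.01 -0.02] w 1.003 j [ 1.    0.31  1.5   0.    1.33 -0.22]
R [[-0.9398, 0.3418, -0.0005], [0.3418, 0.9398, -0.0007], [0.0002, -0.0009, -1.0]]
phi now 70.01 tilt [-5.e-04 -7.e-04 -1.e+00]
rotz -37.99 shift cm -9.24 -40.04 0.09
```

>>> {"api": "move_arm", "payload": {
  "deltas": [
    [0, 0, 0, 0, 0, -7.6],
    [0, 0, 0, 0, 0, -7.6],
    [0, 0, 0, 0, 0, -7.6],
    [0, 0, 0, 0, 0, -7.6],
    [0, 0, 0, 0, 0, -7.6],
    [-0.9, -4, 0, 0, 0, 0],
    [-0.9, -4, 0, 0, 0, 0],
    [-0.9, -4, 0, 0, 0, 0],
    [-0.9, -4, 0, 0, 0, 0],
    [-0.9, -4, 0, 0, 0, 0]
  ],
  "grip": 7
}}

```text
time_s: 1.15
eef_pos: [284.5, 315.6, 231.2]
ee_rot: [-0.0, -0.157, 0.988, -0.0]
force: [0.8, 0.7, 0.6]
grip_width: 0.825
```

>>> {"api": "move_arm", "payload": {
  "deltas": [
    [-0.9, -4, 0, 0, 0, 0],
    [-0.9, -4, 0, 0, 0, 0],
    [-0.9, -4, 0, 0, 0, 0],
    [-0.9, -4, 0, 0, 0, 0],
    [-1.1, -4, 0, 0, 0, 0],
    [0, 0, 2, 0, 0, 0],
    [0, 0, 2, 0, 0, 0],
    [0, 0, 2, 0, 0, 0],
    [0, 0, 2, 0, 0, 0],
    [0, 0, 0, 0, 0, 0]
  ]
}}

```text
time_s: 2.15
eef_pos: [389.3, 141.3, 149.4]
ee_rot: [-0.002, -0.156, 0.988, 0.0]
force: [0.1, -0.8, 1.0]
grip_width: 0.822
```

```bash
python3 -c "
from h import *
plan(391,141,4,108)
pr=P('wrist'); w=eyes.capture('wrist'); cv2.imwrite('pics/c_w.png',w)
print(proj('wrist',(391,141,40),pr), proj('top',(391,141,40)))
t=eyes.capture('top'); crop(t,(70,90,330,290),3,'pics/c_t.png')
"
```

```text
t 2.15 pos [389.3 141.3 149.4] F [ 0.1 -0.8  1. ] T [ 0.08  0.01 -0.04] w 0.822 j [ 0.06  0.16  1.92 -0.    1.06 -1.82]
R [[-0.951, -0.3091, -0.0047], [-0.3091, 0.951, -0.0003], [0.0046, 0.0011, -1.0]]
phi now 108.0 tilt [-4.7e-03 -3.0e-04 -1.0e+00]
rotz 0.0 shift cm -0.15 -0.08 14.54
[251.8704216  191.72569505] [190.24144352 247.90126402]
```

View pics/c_w.png

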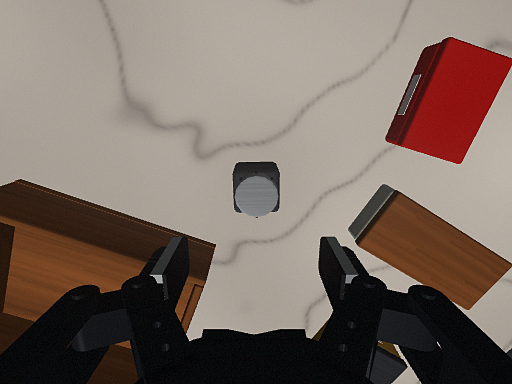

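View pics/c_t.png

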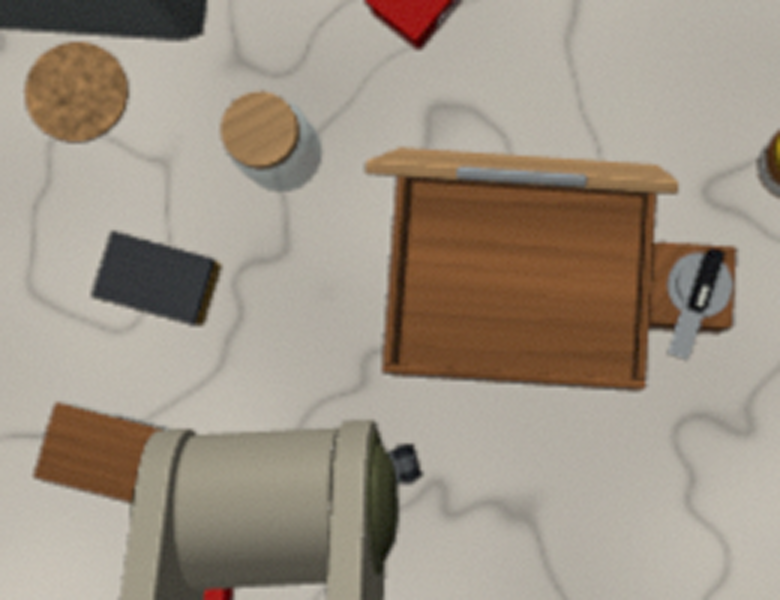

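```bash
python3 -c "
from h import *
pr=P('wrist'); print(pr[1][:3,:3].T@-pr[1][:3,3])
print(onz('wrist',(257,196),55,pr), onz('wrist',(256.5,188),40,pr))
q=proj('top',(389,141,150)); print((q-[70,90])*3)
for c in [(234,163),(278,163),(279,205),(234,211)]: print(onz('wrist',c,40,pr).round(1))
"
```

```text
[317.28352994 118.56207049 295.46243024]
[391.56999996 145.68040085  55.        ] [388.79775684 144.43738655  40.        ]
[340.37749405 483.68247278]
[372.4 117.3  40. ]
[359.9 155.7  40. ]
[398.3 170.3  40. ]
[417.6 131.   40. ]
```

The wrist view shows the shaker at (257,192), square to the jaws, within 4 mm of the top-camera estimate. It has not been knocked, so I'll descend.

>>> {"api": "move_arm", "payload": {
  "deltas": [
    [-0.1, 0.3, 2, 0, 0, 0],
    [0, 0, 2, 0, 0, 0],
    [0, 0, 2, 0, 0, 0],
    [0, 0, 2, 0, 0, 0],
    [0, 0, 2, 0, 0, 0],
    [0, 0, 2, 0, 0, 0],
    [0, 0, 1.2, 0, 0, 0],
    [0, 0, 1, 0, 0, 0],
    [0, 0, 0.2, 0, 0, 0],
    [0, 0, 0, 0, 0, 0]
  ]
}}

```text
time_s: 3.25
eef_pos: [391.1, 144.7, 7.7]
ee_rot: [0.0, -0.157, 0.988, -0.0]
force: [0.2, -0.2, -0.1]
grip_width: 0.819
```

>>> {"api": "move_arm", "payload": {
  "deltas": [
    [0, 0, 0, 0, 0, 0],
    [0, 0, 0, 0, 0, 0],
    [0, 0, 0, 0, 0, 0],
    [0, 0, 0, 0, 0, 0],
    [0, 0, 0, 0, 0, 0],
    [0, 0, 0, 0, 0, 0],
    [0, 0, 0, 0, 0, 0],
    [0, 0, 0, 0, 0, 0],
    [0, 0, 0, 0, 0, 0],
    [0, 0, 0, 0, 0, 0]
  ],
  "grip": 3,
  "newtons": 50
}}

```text
time_s: 4.25
eef_pos: [391.2, 144.7, 8.1]
ee_rot: [0.001, -0.157, 0.988, -0.0]
force: [-0.6, -0.9, 7.1]
grip_width: 0.507
```

>>> {"api": "move_arm", "payload": {
  "deltas": [
    [0, 0, -2, 0, 0, 0],
    [0, 0, -2, 0, 0, 0],
    [0, 0, -2, 0, 0, 0],
    [0, 0, -2, 0, 0, 0],
    [0, 0, -2, 0, 0, 0],
    [0, 0, -2, 0, 0, 0],
    [0, 0, -2, 0, 0, 0],
    [0, 0, 0, 0, 0, 0],
    [0, 0, 0, 0, 0, 0],
    [0, 0, 0, 0, 0, 0]
  ]
}}

```text
time_s: 5.25
eef_pos: [390.0, 144.6, 146.3]
ee_rot: [-0.001, -0.157, 0.988, 0.0]
force: [-0.0, -0.2, -1.5]
grip_width: 0.51
```

```bash
python3 -c "
from h import *
plan(521,10,148,87.4)
cv2.imwrite('pics/d_s.png',eyes.capture('side'))
"
```

```text
t 5.25 pos [390.  144.6 146.3] F [-0.  -0.2 -1.5] T [ 0.03  0.   -0.01] w 0.51 j [ 0.07  0.17  1.92  0.    1.05 -1.81]
R [[-0.951, -0.3092, -0.0019], [-0.3092, 0.951, -0.0001], [0.0019, 0.0005, -1.0]]
phi now 108.01 tilt [-1.9e-03 -1.0e-04 -1.0e+00]
rotz 20.61 shift cm -13.69 -12.85 -0.17
```

View pics/d_s.png

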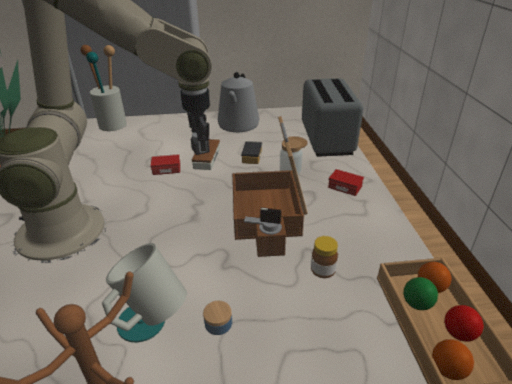

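The side view shows the shaker held at (200,143) with the spot clear beneath it. Carrying it over the chest.

>>> {"api": "move_arm", "payload": {
  "deltas": [
    [0, 0, 0, 0, 0, 6.9],
    [0, 0, 0, 0, 0, 6.9],
    [0, 0, 0, 0, 0, 6.8],
    [-2, -1.8, 0, 0, 0, 0],
    [-2, -1.8, 0, 0, 0, 0],
    [-2, -1.8, 0, 0, 0, 0],
    [-2, -1.8, 0, 0, 0, 0],
    [-2, -1.8, 0, 0, 0, 0],
    [-2, -1.9, 0, 0, 0, 0],
    [-1.7, -1.9, 0, 0, 0, 0]
  ]
}}

```text
time_s: 6.3
eef_pos: [522.2, 9.7, 146.2]
ee_rot: [-0.001, 0.023, 1.0, 0.0]
force: [0.4, 0.3, -1.0]
grip_width: 0.509
```

>>> {"api": "move_arm", "payload": {
  "deltas": [
    [0, 0, 2, 0, 0, 0],
    [0, 0, 2, 0, 0, 0],
    [0, 0, 2, 0, 0, 0],
    [0, 0, 2, 0, 0, 0],
    [0, 0, 2, 0, 0, 0],
    [0, 0, 1.5, 0, 0, 0],
    [0, 0, 1, 0, 0, 0],
    [0, 0, 0.3, 0, 0, 0],
    [0, 0, 0, 0, 0, 0],
    [0, 0, 0, 0, 0, 0]
  ]
}}

```text
time_s: 7.3
eef_pos: [522.1, 10.5, 19.8]
ee_rot: [0.0, 0.023, 1.0, -0.0]
force: [-0.2, 0.5, -1.7]
grip_width: 0.507
```

>>> {"api": "move_arm", "payload": {
  "deltas": [
    [0, 0, 0.2, 0, 0, 0],
    [0, 0, 0.1, 0, 0, 0],
    [0, 0, 0, 0, 0, 0],
    [0, 0, 0, 0, 0, 0],
    [0, 0, 0, 0, 0, 0],
    [0, 0, 0, 0, 0, 0],
    [0, 0, 0, 0, 0, 0],
    [0, 0, 0, 0, 0, 0],
    [0, 0, 0, 0, 0, 0],
    [0, 0, 0, 0, 0, 0]
  ]
}}

```text
time_s: 8.3
eef_pos: [521.8, 10.6, 16.3]
ee_rot: [-0.0, 0.023, 1.0, -0.0]
force: [0.1, -0.3, -1.3]
grip_width: 0.513
```

>>> {"api": "move_arm", "payload": {
  "deltas": [
    [0, 0, 0, 0, 0, 0],
    [0, 0, 0, 0, 0, 0],
    [0, 0, 0, 0, 0, 0],
    [0, 0, 0, 0, 0, 0],
    [0, 0, 0, 0, 0, 0],
    [0, 0, -1, 0, 0, 0],
    [0, 0, -2, 0, 0, 0],
    [0, 0, -3, 0, 0, 0],
    [0, 0, -3, 0, 0, 0],
    [0, 0, -3, 0, 0, 0]
  ],
  "grip": 7
}}

```text
time_s: 9.3
eef_pos: [521.6, 10.6, 138.3]
ee_rot: [0.0, 0.023, 1.0, -0.0]
force: [0.0, -0.2, -0.3]
grip_width: 0.815
```

>>> {"api": "move_arm", "payload": {
  "deltas": [
    [0, 0, -3, 0, 0, 0],
    [0, 0, -3, 0, 0, 0],
    [0, 0, -3, 0, 0, 0],
    [0, 0, -3, 0, 0, 0],
    [0, 0, -2, 0, 0, 0],
    [2, 0, 0, 0, 0, 0],
    [3, 0, 0, 0, 0, 0],
    [3, 0, 0, 0, 0, 0],
    [3, 0, 0, 0, 0, 0],
    [0, 0, 0, 0, 0, 0]
  ]
}}

```text
time_s: 10.3
eef_pos: [409.5, 16.0, 277.3]
ee_rot: [0.0, 0.023, 1.0, -0.0]
force: [0.1, 0.0, 0.1]
grip_width: 0.82
```

```bash
python3 -c "
from h import *
st()
t=eyes.capture('top'); crop(t,(70,90,330,290),3,'pics/e_t.png')
s=eyes.capture('side'); crop(s,(140,80,400,290),3,'pics/e_s.png')
"
```

```text
t 10.3 pos [409.5  16.  277.3] F [0.1 0.  0.1] T [ 0.01 -0.   -0.01] w 0.82 j [-0.25  0.02  1.73 -0.    1.4  -1.77]
R [[-0.999, 0.045, 0.001], [0.045, 0.999, -0.0003], [-0.001, -0.0003, -1.0]]
```

View pics/e_t.png

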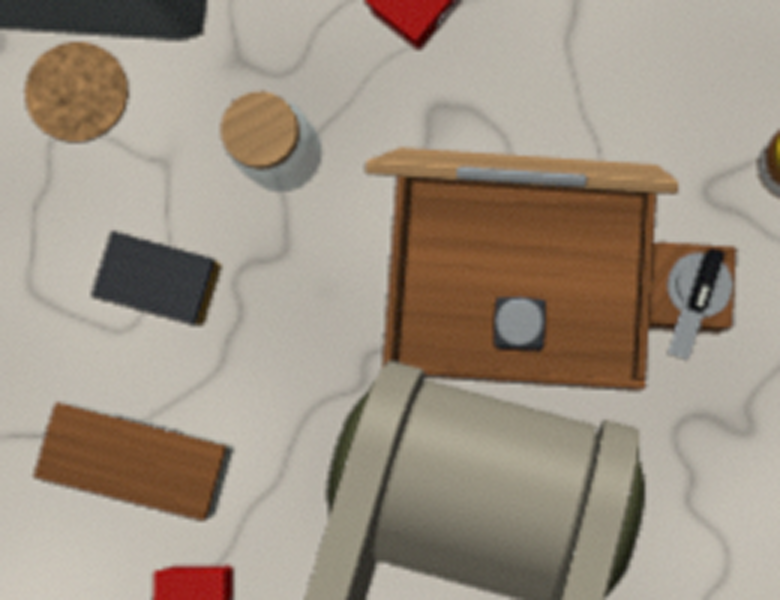

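View pics/e_s.png

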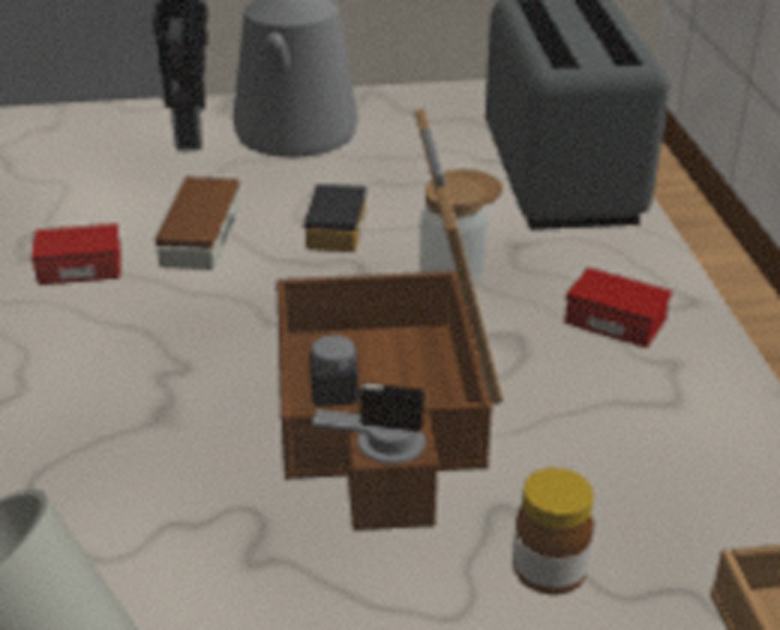

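```bash
python3 -c "
from h import *
print(tri('side',(288.3,147),'top',(295.7,153.3)))
print(tri('side',(280,117),'top',(70+370/3,90+160/3)))
s=eyes.capture('side'); crop(s,(240,100,340,260),5,'pics/e_s2.png')
for a in (1.2,1.3,1.4):
  import math
  for yy in (-110,110):
    # chest c (559,7.5) yaw -2.6deg
    th=math.radians(-2.6); ex=np.array([math.cos(th),math.sin(th),0]); ey=np.array([-math.sin(th),math.cos(th),0]);
    H=np.array([559,7.5,70])+90*ex+yy*ey
    tip=H-180*math.cos(a)*ex+np.array([0,0,180*math.sin(a)]); out=tip+10*(math.sin(a)*ex+np.array([0,0,math.cos(a)]))
    print(a,yy,'tip',tip.round(0),((proj('top',tip)-[70,90])*3).round(0),'out',((proj('top',out)-[70,90])*3).round(0),'side',((proj('side',tip)-[240,100])*5).round(0),'hinge',((proj('side',H)-[240,100])*5).round(0))
"
```

```text
(array([598.8266028 , -99.71686546, 265.39980472]), np.float64(1.3714630598280044))
(array([617.34781486, 113.42851487, 242.34690871]), np.float64(3.752398290797284))
1.2 -110 tip [ 579. -104.  238.] [678. 224.] out [679. 210.] side [196. 295.] hinge [318. 577.]
1.2 110 tip [589. 116. 238.] [365. 204.] out [366. 190.] side [151.  93.] hinge [258. 348.]
1.3 -110 tip [ 596. -104.  243.] [680. 199.] out [681. 185.] side [234. 283.] hinge [318. 577.]
1.3 110 tip [606. 115. 243.] [366. 179.] out [367. 164.] side [182.  82.] hinge [258. 348.]
1.4 -110 tip [ 613. -105.  247.] [682. 173.] out [683. 159.] side [272. 274.] hinge [318. 577.]
1.4 110 tip [623. 115. 247.] [367. 153.] out [368. 138.] side [214.  74.] hinge [258. 348.]
```

View pics/e_s2.png

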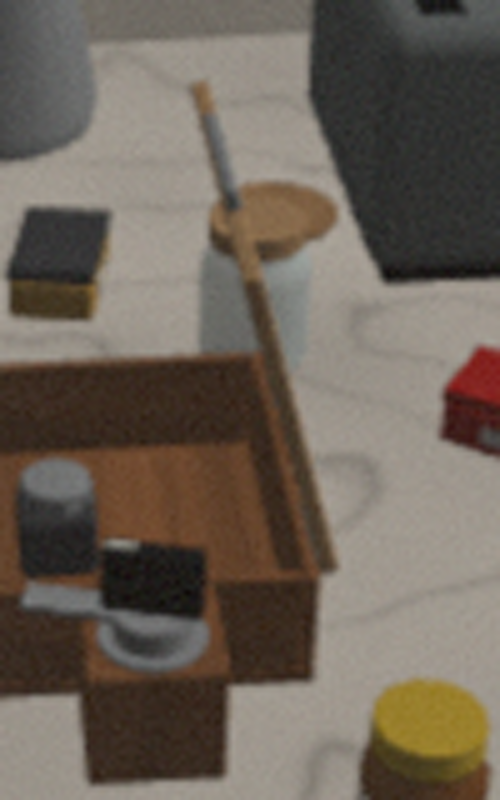

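The shaker stands in the chest at crop (520,322). The lid corner in the side view gives about 1.33 rad. Next I'll take shut fingers over the lid to its outer face.

>>> {"api": "move_arm", "payload": {
  "deltas": [
    [0, 0, -1.5, 0, 0, 0],
    [0, 0, -1.5, 0, 0, 0],
    [-3, 0, 0, 0, 0, 0],
    [-3, 0, 0, 0, 0, 0],
    [-3, 0, 0, 0, 0, 0],
    [-3, 0, 0, 0, 0, 0],
    [-3, 0, 0, 0, 0, 0],
    [-3, 0, 0, 0, 0, 0],
    [-3, 0, 0, 0, 0, 0],
    [-3, 0, 0, 0, 0, 0]
  ],
  "grip": 0
}}

```text
time_s: 11.45
eef_pos: [653.4, 4.7, 305.6]
ee_rot: [-0.0, 0.023, 1.0, 0.0]
force: [0.2, -0.8, 0.5]
grip_width: -0.006
```

```bash
python3 -c "
from h import *
plan(645,5,217,87.4)
cv2.imwrite('pics/f_w.png',eyes.capture('wrist'))
s=eyes.capture('side'); crop(s,(220,30,380,230),3,'pics/f_s.png')
"
```

```text
t 11.45 pos [653.4   4.7 305.6] F [ 0.2 -0.8  0.5] T [-0.03 -0.    0.01] w -0.006 j [-0.17  0.59  0.9  -0.    1.66 -1.7 ]
R [[-0.999, 0.045, -0.0005], [0.045, 0.999, 0.0001], [0.0005, 0.0, -1.0]]
phi now 87.42 tilt [-5.e-04  1.e-04 -1.e+00]
rotz 0.02 shift cm 0.84 -0.01 8.86
```

View pics/f_s.png

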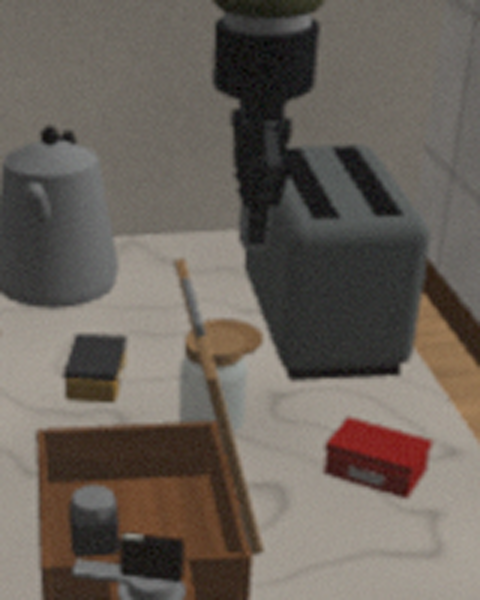

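The fingers are behind the lid. I'll go down and then approach its outer face.

>>> {"api": "move_arm", "payload": {
  "deltas": [
    [0, 0, 2, 0, 0, 0],
    [0, 0, 2, 0, 0, 0],
    [0, 0, 2, 0, 0, 0],
    [0, 0, 2, 0, 0, 0],
    [0, 0, 0.8, 0, 0, 0],
    [0.5, 0, 0, 0, 0, 0],
    [0.5, 0, 0, 0, 0, 0],
    [0.5, 0, 0, 0, 0, 0],
    [0.5, 0, 0, 0, 0, 0],
    [0.3, 0, 0, 0, 0, 0]
  ]
}}

```text
time_s: 12.55
eef_pos: [628.5, 5.7, 219.0]
ee_rot: [0.001, 0.023, 1.0, -0.0]
force: [2.9, 0.4, -0.3]
grip_width: 0.0
```

>>> {"api": "move_arm", "payload": {
  "deltas": [
    [0.5, 0, 0.05, 0, 0, 0],
    [0.5, 0, 0.1, 0, 0, 0],
    [0.5, 0, 0.1, 0, 0, 0],
    [0.5, 0, 0.2, 0, 0, 0],
    [0.5, 0, 0.2, 0, 0, 0],
    [0.5, 0, 0.2, 0, 0, 0],
    [0.5, 0, 0.2, 0, 0, 0],
    [0.5, 0, 0.25, 0, 0, 0],
    [0, 0, 0, 0, 0, 0],
    [0, 0, 0, 0, 0, 0]
  ]
}}

```text
time_s: 13.55
eef_pos: [588.4, 7.6, 205.1]
ee_rot: [-0.0, 0.023, 1.0, 0.0]
force: [0.3, -0.9, 0.0]
grip_width: 0.0
```

```bash
python3 -c "
from h import *
st()
s=eyes.capture('side'); crop(s,(220,30,380,230),3,'pics/g_s.png')
"
```

```text
t 13.55 pos [588.4   7.6 205.1] F [ 0.3 -0.9  0. ] T [-0.01  0.02 -0.02] w 0.0 j [-0.19  0.47  1.34 -0.    1.33 -1.71]
R [[-0.999, 0.0451, -0.0008], [0.0451, 0.999, 0.0001], [0.0008, 0.0001, -1.0]]
```

View pics/g_s.png

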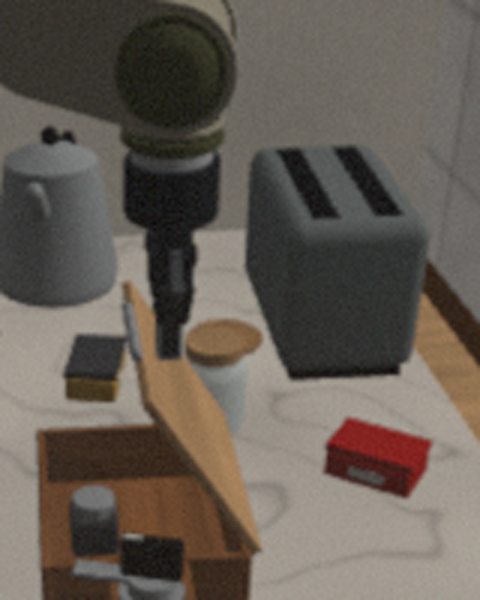

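The lid follows the fingers and is now at about 1.0 rad. I'll continue the arc slowly.

>>> {"api": "move_arm", "payload": {
  "deltas": [
    [0.4, 0, 0.25, 0, 0, 0],
    [0.4, 0, 0.25, 0, 0, 0],
    [0.4, 0, 0.3, 0, 0, 0],
    [0.4, 0, 0.3, 0, 0, 0],
    [0.4, 0, 0.3, 0, 0, 0],
    [0.35, 0, 0.3, 0, 0, 0],
    [0.35, 0, 0.35, 0, 0, 0],
    [0.3, 0, 0.35, 0, 0, 0],
    [0.3, 0, 0.35, 0, 0, 0],
    [0.3, 0, 0.35, 0, 0, 0]
  ]
}}

```text
time_s: 14.6
eef_pos: [552.5, 9.2, 174.0]
ee_rot: [-0.0, 0.023, 1.0, 0.0]
force: [0.8, -0.2, 0.6]
grip_width: 0.002
```

>>> {"api": "move_arm", "payload": {
  "deltas": [
    [0.3, 0, 0.35, 0, 0, 0],
    [0.3, 0, 0.35, 0, 0, 0],
    [0.3, 0, 0.35, 0, 0, 0],
    [0.25, 0, 0.35, 0, 0, 0],
    [0.25, 0, 0.35, 0, 0, 0],
    [0.25, 0, 0.35, 0, 0, 0],
    [0.25, 0, 0.4, 0, 0, 0],
    [0.2, 0, 0.4, 0, 0, 0],
    [0.2, 0, 0.4, 0, 0, 0],
    [0.2, 0, 0.4, 0, 0, 0]
  ]
}}

```text
time_s: 15.6
eef_pos: [527.6, 10.3, 136.9]
ee_rot: [-0.0, 0.023, 1.0, 0.0]
force: [-0.5, 0.7, 1.5]
grip_width: 0.001
```

>>> {"api": "move_arm", "payload": {
  "deltas": [
    [0.2, 0, 0.4, 0, 0, 0],
    [0.2, 0, 0.4, 0, 0, 0],
    [0.15, 0, 0.4, 0, 0, 0],
    [0.15, 0, 0.4, 0, 0, 0],
    [0.1, 0, 0.4, 0, 0, 0],
    [0.1, 0, 0.4, 0, 0, 0],
    [0.1, 0, 0.4, 0, 0, 0],
    [0.1, 0, 0.4, 0, 0, 0],
    [0, 0, 0.4, 0, 0, 0],
    [0, 0, 0.4, 0, 0, 0]
  ]
}}

```text
time_s: 16.6
eef_pos: [516.7, 10.8, 97.0]
ee_rot: [-0.0, 0.023, 1.0, 0.0]
force: [-1.5, -0.7, 1.0]
grip_width: 0.001
```

>>> {"api": "move_arm", "payload": {
  "deltas": [
    [0, 0, 0.3, 0, 0, 0],
    [0, 0, 0.3, 0, 0, 0],
    [0, 0, 0.3, 0, 0, 0],
    [0, 0, 0.3, 0, 0, 0],
    [0, 0, 0.2, 0, 0, 0],
    [0, 0, 0.2, 0, 0, 0],
    [0, 0, 0.1, 0, 0, 0],
    [0, 0, 0, 0, 0, 0],
    [0, 0, 0, 0, 0, 0],
    [0, 0, 0, 0, 0, 0]
  ]
}}

```text
time_s: 17.6
eef_pos: [516.8, 10.8, 80.4]
ee_rot: [0.0, 0.023, 1.0, -0.0]
force: [-0.0, 0.4, 0.3]
grip_width: 0.0
```

>>> {"api": "move_arm", "payload": {
  "deltas": [
    [0, 0, 0.1, 0, 0, 0],
    [0, 0, 0.1, 0, 0, 0],
    [0, 0, 0.1, 0, 0, 0],
    [0, 0, 0, 0, 0, 0],
    [0, 0, 0, 0, 0, 0],
    [0, 0, 0, 0, 0, 0],
    [0, 0, 0, 0, 0, 0],
    [0, 0, 0, 0, 0, 0],
    [0, 0, 0, 0, 0, 0],
    [0, 0, 0, 0, 0, 0]
  ]
}}

```text
time_s: 18.6
eef_pos: [517.0, 10.8, 79.8]
ee_rot: [0.001, 0.022, 1.0, -0.0]
force: [-11.3, 0.8, 26.8]
grip_width: -0.001
```

```bash
python3 -c "
from h import *
st()
"
```

```text
t 18.6 pos [517.   10.8  79.8] F [-11.3   0.8  26.8] T [0.21 1.9  0.02] w -0.001 j [-0.21  0.47  1.71 -0.    0.97 -1.73]
R [[-0.999, 0.0446, 0.0012], [0.0446, 0.999, -0.0006], [-0.0012, -0.0005, -1.0]]
```

The lid is seated, with 27 N of reaction at z=79.8. I'll lift and look at the lid and the knob.

>>> {"api": "move_arm", "payload": {
  "deltas": [
    [0, 0, -0.5, 0, 0, 0],
    [0, 0, -2, 0, 0, 0],
    [0, 0, -2, 0, 0, 0],
    [0, 0, -2, 0, 0, 0],
    [0, 0, -2, 0, 0, 0],
    [0, 0, -2, 0, 0, 0],
    [2, 0, -2, 0, 0, 0],
    [3, 0, -1, 0, 0, 0],
    [3, 0, -1, 0, 0, 0],
    [3, 0, 0, 0, 0, 0]
  ],
  "grip": 7
}}

```text
time_s: 19.6
eef_pos: [406.2, 15.8, 223.3]
ee_rot: [0.001, 0.023, 1.0, -0.0]
force: [0.6, 0.3, 0.2]
grip_width: 0.817
```

```bash
python3 -c "
from h import *
st()
t=eyes.capture('top'); crop(t,(70,90,330,290),3,'pics/h_t.png')
s=eyes.capture('side'); crop(s,(140,80,400,290),3,'pics/h_s.png')
cv2.imwrite('pics/h_w.png',eyes.capture('wrist'))
"
```

```text
t 19.6 pos [406.2  15.8 223.3] F [0.6 0.3 0.2] T [ 0.02 -0.02  0.02] w 0.817 j [-0.25  0.05  1.83  0.    1.25 -1.78]
R [[-0.999, 0.045, 0.0022], [0.045, 0.999, -0.0006], [-0.0022, -0.0005, -1.0]]
```

View pics/h_t.png

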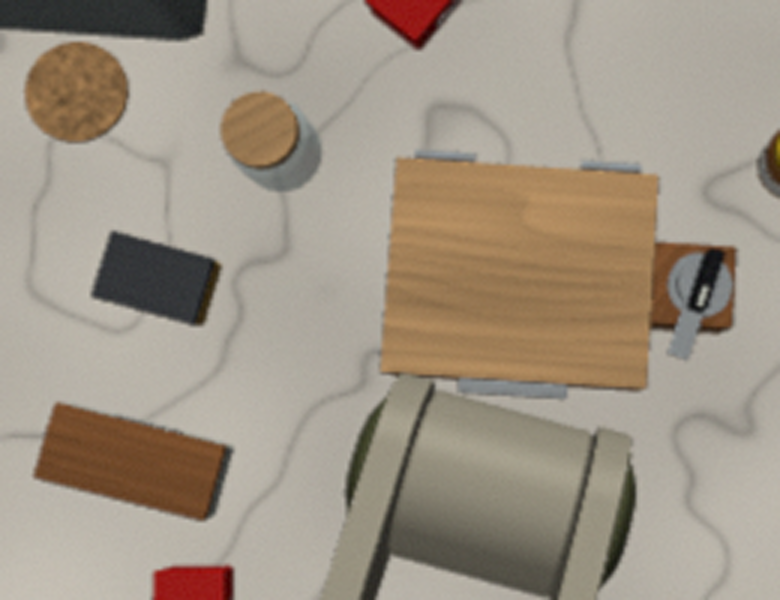

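View pics/h_s.png

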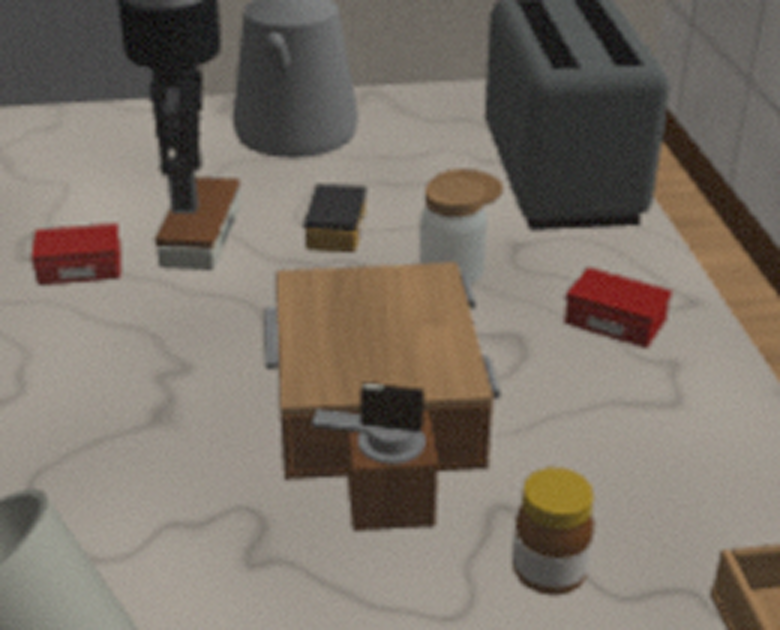

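```bash
python3 -c "
from h import *
px=lambda u,v:(70+u/3,90+v/3)
C=[onz('top',px(*p),80) for p in [(396,157),(658,175),(647,389),(381,374)]]
for i in range(4): e=C[(i+1)%4]-C[i]; print(C[i].round(1),np.linalg.norm(e).round(1),np.degrees(np.arctan2(e[1],e[0])).round(1))
c=np.mean(C,0); print('lid c',c.round(1))
th=np.radians(-2.6); ex=np.array([np.cos(th),np.sin(th),0]); ey=np.array([-np.sin(th),np.cos(th),0])
print('knob pred',(c-145*ey).round(1))
plan(553,-138,150,-18+90)
"
```

```text
[654.6 114.2  80. ] 218.7 -92.8
[ 643.8 -104.2   80. ] 178.4 177.6
[465.6 -96.8  80. ] 218.4 87.7
[474.2 121.4  80. ] 180.5 -2.3
lid c [559.6   8.6  80. ]
knob pred [ 553.  -136.2   80. ]
t 19.75 pos [406.3  15.8 222.7] F [-0.   0.6 -0.6] T [-0.01 -0.01  0.04] w 0.817 j [-0.25  0.05  1.83  0.    1.25 -1.78]
R [[-0.999, 0.0454, 0.0012], [0.0453, 0.999, -0.0003], [-0.0012, -0.0002, -1.0]]
phi now 87.4 tilt [ 1.2e-03 -3.0e-04 -1.0e+00]
rotz 15.4 shift cm -18.71 -10.1 7.27
```

View pics/h_w.png

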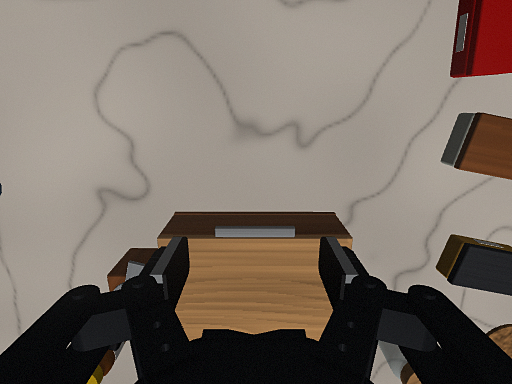

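>>> {"api": "move_arm", "payload": {
  "deltas": [
    [0, 0, 0, 0, 0, 7.7],
    [0, 0, 0, 0, 0, 7.7],
    [-2.7, -1.4, 0, 0, 0, 0],
    [-2.7, -1.4, 0, 0, 0, 0],
    [-2.7, -1.4, 0, 0, 0, 0],
    [-2.7, -1.4, 0, 0, 0, 0],
    [-2.7, -1.5, 0, 0, 0, 0],
    [-2.7, -1.5, 0, 0, 0, 0],
    [-2.5, -1.5, 0, 0, 0, 0],
    [0, 0, 0, 0, 0, 0]
  ],
  "grip": 5
}}

```text
time_s: 20.75
eef_pos: [555.4, -140.6, 220.9]
ee_rot: [-0.0, 0.157, 0.988, -0.0]
force: [0.4, -0.2, 0.8]
grip_width: 0.586
```

```bash
python3 -c "
from h import *
plan(552.5,-137.5,97,72)
pr=P('wrist'); print(proj('wrist',(552.5,-137.5,124),pr))
d=np.array([np.cos(np.radians(-18)),np.sin(np.radians(-18)),0])*25
print(proj('wrist',np.array([552.5,-137.5,124])+d,pr),proj('wrist',np.array([552.5,-137.5,124])-d,pr))
cv2.imwrite('pics/i_w.png',eyes.capture('wrist'))
"
```

```text
t 20.75 pos [ 555.4 -140.6  220.9] F [ 0.4 -0.2  0.8] T [0.02 0.04 0.01] w 0.586 j [-0.45  0.43  1.36 -0.    1.35 -1.71]
R [[-0.9505, 0.3107, -0.0004], [0.3107, 0.9505, -0.0001], [0.0003, -0.0002, -1.0]]
phi now 71.9 tilt [-4.e-04 -1.e-04 -1.e+00]
rotz -0.1 shift cm 0.37 0.2 12.39
[255.98404615 189.99504713]
[255.96724599 216.04571914] [256.00186921 162.35824852]
```

View pics/i_w.png

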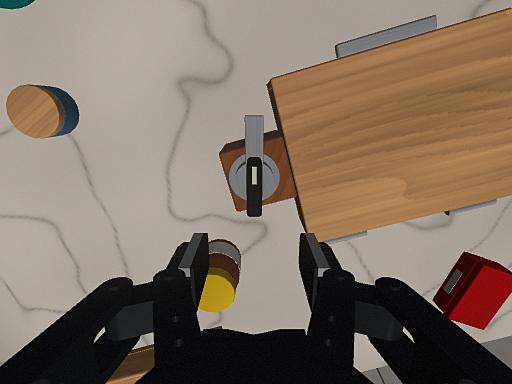

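The knob bar runs from (254,158) to (254,216) in the wrist view, which matches the prediction. I'll descend over it and grip.

>>> {"api": "move_arm", "payload": {
  "deltas": [
    [0.4, 0.2, 2, 0, 0, 0],
    [0, 0, 2, 0, 0, 0],
    [0, 0, 2, 0, 0, 0],
    [0, 0, 2, 0, 0, 0],
    [0, 0, 1.5, 0, 0, 0],
    [0, 0, 1.5, 0, 0, 0],
    [0, 0, 1, 0, 0, 0],
    [0, 0, 0.4, 0, 0, 0],
    [0, 0, 0, 0, 0, 0],
    [0, 0, 0, 0, 0, 0]
  ]
}}

```text
time_s: 21.8
eef_pos: [550.7, -134.9, 98.9]
ee_rot: [0.001, 0.156, 0.988, -0.0]
force: [0.3, -0.2, -0.8]
grip_width: 0.582
```

>>> {"api": "move_arm", "payload": {
  "deltas": [
    [0, 0, 0, 0, 0, 0],
    [0, 0, 0, 0, 0, 0],
    [0, 0, 0, 0, 0, 0],
    [0, 0, 0, 0, 0, 0],
    [0, 0, 0, 0, 0, 0],
    [0, 0, 0, 0, 0, 0],
    [0, 0, 0, 0, 0, 0],
    [0, 0, 0, 0, 0, 0],
    [0, 0, 0, 0, 0, 0],
    [0, 0, 0, 0, 0, 0]
  ],
  "grip": 0.5,
  "newtons": 60
}}

```text
time_s: 22.8
eef_pos: [549.7, -137.9, 99.2]
ee_rot: [-0.0, 0.157, 0.988, -0.002]
force: [-8.0, -14.8, 5.1]
grip_width: 0.151
```

>>> {"api": "move_arm", "payload": {
  "deltas": [
    [-0.2, -0.2, 0, 0, 0, 0],
    [0, 0, 0, 0, 0, 0],
    [0, 0, 0, 0, 0, 5],
    [0, 0, 0, 0, 0, 5],
    [0, 0, 0, 0, 0, 5],
    [0, 0, 0, 0, 0, 5],
    [0, 0, 0, 0, 0, 5],
    [0, 0, 0, 0, 0, 5],
    [0, 0, 0, 0, 0, 5],
    [0, 0, 0, 0, 0, 5]
  ]
}}

```text
time_s: 23.8
eef_pos: [551.7, -135.9, 99.3]
ee_rot: [-0.0, 0.486, 0.874, 0.001]
force: [-1.7, 9.9, 8.4]
grip_width: 0.153
```

```bash
python3 -c "
from h import *
plan(552.5,-137.5,99,-2.5)
"
```

```text
t 23.8 pos [ 551.7 -135.9   99.3] F [-1.7  9.9  8.4] T [1.85 0.1  0.09] w 0.153 j [-0.45  0.54  1.53  0.    1.08 -1.01]
R [[-0.527, 0.8499, 0.0004], [0.8499, 0.527, 0.0027], [0.0021, 0.0018, -1.0]]
phi now 31.8 tilt [ 4.0e-04  2.7e-03 -1.0e+00]
rotz 34.3 shift cm -0.15 0.09 0.03
```

>>> {"api": "move_arm", "payload": {
  "deltas": [
    [0, 0, 0, 0, 0, 5],
    [0, 0, 0, 0, 0, 5],
    [0, 0, 0, 0, 0, 5],
    [0, 0, 0, 0, 0, 5],
    [0, 0, 0, 0, 0, 5],
    [0, 0, 0, 0, 0, 5],
    [0, 0, 0, 0, 0, 3],
    [0, 0, 0, 0, 0, 0],
    [0, 0, 0, 0, 0, 0],
    [0, 0, 0, 0, 0, 0]
  ]
}}

```text
time_s: 24.8
eef_pos: [554.0, -135.4, 99.3]
ee_rot: [0.001, 0.713, 0.701, 0.003]
force: [12.6, 11.8, 0.6]
grip_width: 0.146
```

>>> {"api": "move_arm", "payload": {
  "deltas": [
    [0, 0, 0, 0, 0, 0],
    [0, 0, 0, 0, 0, 0],
    [0, 0, 0, 0, 0, 0],
    [0, 0, 0, 0, 0, 0],
    [0, 0, -0.5, 0, 0, 0],
    [0, 0, -2, 0, 0, 0],
    [0, 0, -3, 0, 0, 0],
    [0, 0, -3, 0, 0, 0],
    [0, 0, -3, 0, 0, 0],
    [0, 0, 0, 0, 0, 0]
  ],
  "grip": 5
}}

```text
time_s: 25.8
eef_pos: [553.0, -138.1, 217.8]
ee_rot: [0.004, 0.713, 0.701, 0.001]
force: [0.4, -0.1, -0.3]
grip_width: 0.584
```

```bash
python3 -c "
from h import *
st()
cv2.imwrite('pics/j_w.png',eyes.capture('wrist'))
s=eyes.capture('side'); crop(s,(140,80,400,290),3,'pics/j_s.png')
"
```

```text
t 25.8 pos [ 553.  -138.1  217.8] F [ 0.4 -0.1 -0.3] T [-0.01  0.04  0.05] w 0.584 j [-0.45  0.42  1.38 -0.    1.33 -0.43]
R [[0.0172, 0.9998, 0.007], [0.9998, -0.0172, -0.0035], [-0.0033, 0.007, -1.0]]
```

View pics/j_w.png

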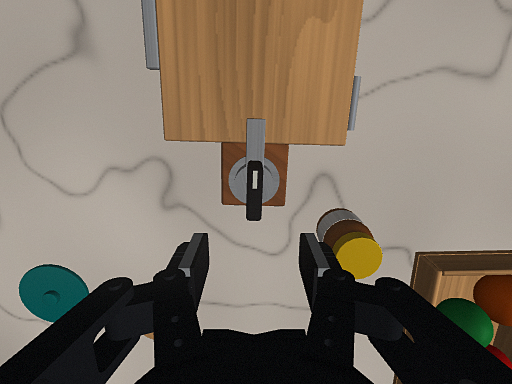

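View pics/j_s.png

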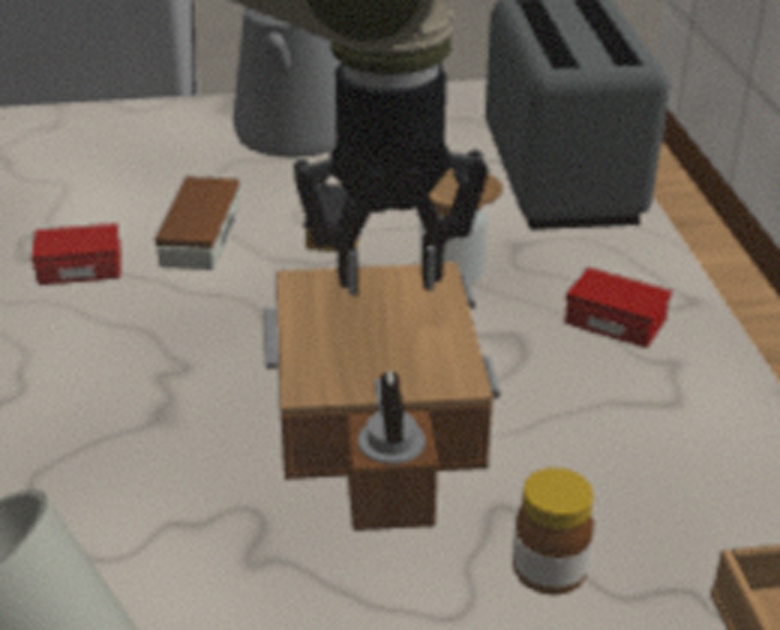

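The latch is locked: the bar now lies along the chest's y axis in both views. Next is the loaf tin.

```bash
python3 -c "
from h import *
plan(399,334,180,-13.3)
"
```

```text
t 25.9 pos [ 551.6 -137.5  213.6] F [-0.   0.2 -0.3] T [0.03 0.02 0.01] w 0.585 j [-0.45  0.42  1.39 -0.    1.33 -0.43]
R [[0.0173, 0.9999, 0.0006], [0.9999, -0.0173, -0.0004], [-0.0004, 0.0006, -1.0]]
phi now -0.99 tilt [ 6.e-04 -4.e-04 -1.e+00]
rotz 12.31 shift cm 42.37 -25.7 3.36
```

>>> {"api": "move_arm", "payload": {
  "deltas": [
    [0, 0, 0, 0, 0, 6.2],
    [0, 0, 0, 0, 0, 6.1],
    [3.2, -2, 0, 0, 0, 0],
    [3.2, -2, 0, 0, 0, 0],
    [3.2, -2, 0, 0, 0, 0],
    [3.2, -2, 0, 0, 0, 0],
    [3.2, -2, 0, 0, 0, 0],
    [3.2, -2, 0, 0, 0, 0],
    [3.2, -2, 0, 0, 0, 0],
    [3.2, -2, 0, 0, 0, 0]
  ],
  "grip": 8.5
}}

```text
time_s: 26.9
eef_pos: [453.5, 149.7, 212.2]
ee_rot: [-0.001, 0.784, 0.62, -0.001]
force: [1.0, 0.5, 0.3]
grip_width: 0.996
```

>>> {"api": "move_arm", "payload": {
  "deltas": [
    [3.2, -2, 0, 0, 0, 0],
    [3.2, -2, 0, 0, 0, 0],
    [3.2, -2, 0, 0, 0, 0],
    [3.2, -2, 0, 0, 0, 0],
    [3.2, -1.7, 0, 0, 0, 0],
    [0.8, 0, 1, 0, 0, 0],
    [0, 0, 1, 0, 0, 0],
    [0, 0, 1, 0, 0, 0],
    [0, 0, 0.4, 0, 0, 0],
    [0, 0, 0, 0, 0, 0]
  ]
}}

```text
time_s: 27.9
eef_pos: [399.0, 333.3, 178.5]
ee_rot: [-0.0, 0.785, 0.62, -0.001]
force: [-0.2, 0.1, 0.3]
grip_width: 0.997
```

```bash
python3 -c "
from h import *
pr=P('wrist'); w=eyes.capture('wrist'); cv2.imwrite('pics/k_w.png',w)
plan(399,334,2,-13.3)
print(proj('wrist',(399,334,40),pr))
"
```

```text
t 27.95 pos [399.2 333.6 179.1] F [-0.2  0.   0.3] T [0.01 0.01 0.01] w 0.995 j [ 0.47  0.35  1.59 -0.    1.2   0.7 ]
R [[0.231, 0.973, -0.0004], [0.973, -0.231, -0.0002], [-0.0003, -0.0003, -1.0]]
phi now -13.35 tilt [-4.e-04 -2.e-04 -1.e+00]
rotz -0.05 shift cm 0.04 -0.03 17.71
[254.70038009 179.65878269]
```

View pics/k_w.png

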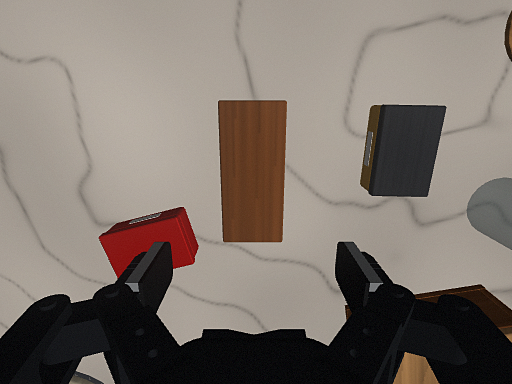

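The wrist view shows the loaf top with corners (219,100), (286,100), (282,242) and (222,242), square to the jaws. I'll refine from those.

```bash
cat >> h.py <<'E'
def quad(n,pts,z,pr=None):
    pr=pr or P(n); X=np.array([onz(n,p,z,pr) for p in pts])
    E=[X[(i+1)%4]-X[i] for i in range(4)]
    print('c',X.mean(0).round(1),'len',[round(float(np.linalg.norm(e)),1) for e in E],'ang',[round(float(np.degrees(np.arctan2(e[1],e[0]))),1) for e in E])
E
python3 -c "
from h import *
quad('wrist',[(219,100),(286,100),(282,242),(222,242)],40)
# tea
quad('wrist',[(376,105),(446,106),(430,196),(372,192)],40)
"
```

```text
c [397.6 338.1  40. ] len [63.9, 150.2, 66.7, 150.2] ang [-13.4, -103.1, 166.6, 75.8]
c [553.9 327.2  40. ] len [67.3, 90.9, 62.0, 87.7] ang [-14.1, -102.4, 162.5, 81.3]
```

>>> {"api": "move_arm", "payload": {
  "deltas": [
    [0.2, -0.1, 2, 0, 0, 0],
    [0, 0, 2, 0, 0, 0],
    [0, 0, 2, 0, 0, 0],
    [0, 0, 2, 0, 0, 0],
    [0, 0, 2, 0, 0, 0],
    [0, 0, 2, 0, 0, 0],
    [0, 0, 2, 0, 0, 0],
    [0, 0, 1.5, 0, 0, 0],
    [0, 0, 1, 0, 0, 0],
    [0, 0, 0.5, 0, 0, 0]
  ]
}}

```text
time_s: 28.95
eef_pos: [398.6, 336.2, 8.9]
ee_rot: [-0.0, 0.784, 0.62, -0.0]
force: [0.6, -0.2, 0.6]
grip_width: 0.997
```

>>> {"api": "move_arm", "payload": {
  "deltas": [
    [0, 0, 0.5, 0, 0, 0],
    [0, 0, 0, 0, 0, 0],
    [0, 0, 0, 0, 0, 0],
    [0, 0, 0, 0, 0, 0],
    [0, 0, 0, 0, 0, 0],
    [0, 0, 0, 0, 0, 0],
    [0, 0, 0, 0, 0, 0],
    [0, 0, 0, 0, 0, 0],
    [0, 0, 0, 0, 0, 0],
    [0, 0, 0, 0, 0, 0]
  ],
  "newtons": 70
}}

```text
time_s: 29.95
eef_pos: [398.4, 336.5, 4.3]
ee_rot: [-0.0, 0.784, 0.621, -0.0]
force: [-0.3, -0.3, 0.1]
grip_width: 0.994
```

>>> {"api": "move_arm", "payload": {
  "deltas": [
    [0, 0, 0, 0, 0, 0],
    [0, 0, 0, 0, 0, 0],
    [0, 0, 0, 0, 0, 0],
    [0, 0, 0, 0, 0, 0],
    [0, 0, 0, 0, 0, 0],
    [0, 0, 0, 0, 0, 0],
    [0, 0, 0, 0, 0, 0],
    [0, 0, 0, 0, 0, 0],
    [0, 0, 0, 0, 0, 0],
    [0, 0, 0, 0, 0, 0]
  ],
  "grip": 5
}}

```text
time_s: 30.95
eef_pos: [398.5, 336.5, 4.6]
ee_rot: [-0.0, 0.784, 0.621, 0.0]
force: [-1.0, -0.4, 5.4]
grip_width: 0.763
```

>>> {"api": "move_arm", "payload": {
  "deltas": [
    [0, 0, -1, 0, 0, 0],
    [0, 0, -2, 0, 0, 0],
    [0, 0, -2, 0, 0, 0],
    [0, 0, -2, 0, 0, 0],
    [0, 0, -2, 0, 0, 0],
    [0, 0, -2, 0, 0, 0],
    [0, 0, -2, 0, 0, 0],
    [0, 0, -2, 0, 0, 0],
    [0, 0, -2, 0, 0, 0],
    [0, 0, 0, 0, 0, 0]
  ]
}}

```text
time_s: 31.95
eef_pos: [399.2, 336.8, 176.6]
ee_rot: [0.0, 0.784, 0.621, 0.002]
force: [0.6, 0.5, -4.2]
grip_width: 0.761
```

```bash
python3 -c "
from h import *
plan(559.5,8.5,84.5,-2.5)
cv2.imwrite('pics/l_w.png',eyes.capture('wrist'))
s=eyes.capture('side'); crop(s,(100,40,360,250),3,'pics/l_s.png')
"
```

```text
t 31.95 pos [399.2 336.8 176.6] F [ 0.6  0.5 -4.2] T [ 0.04 -0.01  0.03] w 0.761 j [ 0.48  0.35  1.59 -0.    1.19  0.71]
R [[0.2297, 0.9733, 0.0038], [0.9733, -0.2297, 0.0019], [0.0027, 0.0033, -1.0]]
phi now -13.28 tilt [ 0.0038  0.0019 -1.    ]
rotz -10.78 shift cm -32.1 17.45 9.21
```

View pics/l_s.png

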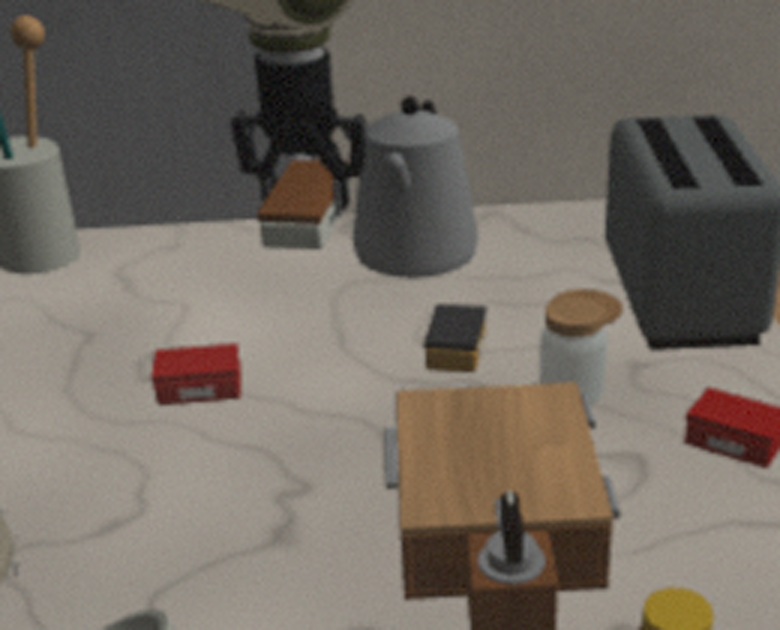

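View pics/l_w.png

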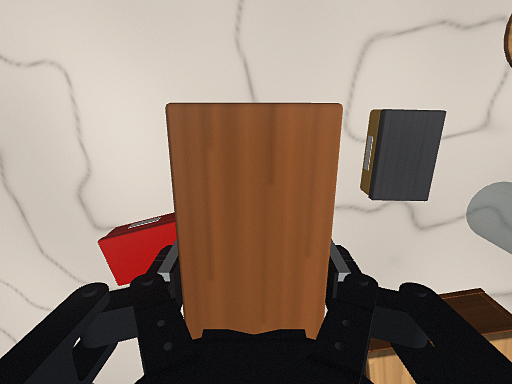

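The loaf tin is held level. I'll carry it to the lid centre.

>>> {"api": "move_arm", "payload": {
  "deltas": [
    [0, 0, 0, 0, 0, -5.4],
    [0, 0, 0, 0, 0, -5.4],
    [-2.5, 1.4, 0, 0, 0, 0],
    [-2.5, 1.4, 0, 0, 0, 0],
    [-2.5, 1.4, 0, 0, 0, 0],
    [-2.5, 1.4, 0, 0, 0, 0],
    [-2.5, 1.4, 0, 0, 0, 0],
    [-2.5, 1.4, 0, 0, 0, 0],
    [-2.5, 1.4, 0, 0, 0, 0],
    [-2.5, 1.4, 0, 0, 0, 0]
  ]
}}

```text
time_s: 33.05
eef_pos: [501.3, 130.6, 172.7]
ee_rot: [-0.001, 0.722, 0.692, -0.001]
force: [1.0, 0.7, -3.3]
grip_width: 0.761
```

>>> {"api": "move_arm", "payload": {
  "deltas": [
    [-2.5, 1.4, 0, 0, 0, 0],
    [-2.5, 1.4, 0, 0, 0, 0],
    [-2.5, 1.4, 0, 0, 0, 0],
    [-2.5, 1.4, 0, 0, 0, 0],
    [-2.1, 0.7, 0, 0, 0, 0],
    [0, 0, 1.5, 0, 0, 0],
    [0, 0, 1.5, 0, 0, 0],
    [0, 0, 1.5, 0, 0, 0],
    [0, 0, 1.5, 0, 0, 0],
    [0, 0, 0, 0, 0, 0]
  ]
}}

```text
time_s: 34.05
eef_pos: [557.5, 8.5, 111.0]
ee_rot: [-0.003, 0.722, 0.692, -0.002]
force: [0.3, -0.6, -3.6]
grip_width: 0.762
```

```bash
python3 -c "
from h import *
plan(559.5,8.5,84.5,-2.5)
cv2.imwrite('pics/m_w.png',eyes.capture('wrist'))
s=eyes.capture('side'); crop(s,(140,80,400,290),3,'pics/m_s.png')
"
```

```text
t 34.05 pos [557.5   8.5 111. ] F [ 0.3 -0.6 -3.6] T [-0.03  0.03 -0.03] w 0.762 j [-0.19  0.51  1.55 -0.    1.1  -0.15]
R [[0.0434, 0.999, -0.0064], [0.9991, -0.0434, 0.0012], [0.0009, -0.0065, -1.0]]
phi now -2.49 tilt [-0.0064  0.0012 -1.    ]
rotz 0.01 shift cm 0.01 0.2 2.65
```

View pics/m_s.png

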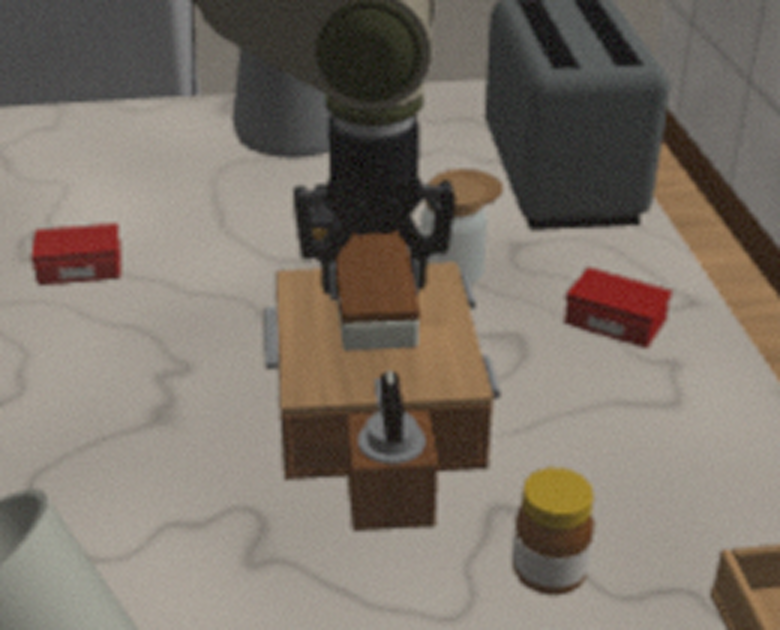

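>>> {"api": "move_arm", "payload": {
  "deltas": [
    [0, 0.1, 0.5, 0, 0, 0],
    [0, 0.1, 0.5, 0, 0, 0],
    [0, 0, 0.5, 0, 0, 0],
    [0, 0, 0.4, 0, 0, 0],
    [0, 0, 0.3, 0, 0, 0],
    [0, 0, 0.2, 0, 0, 0],
    [0, 0, 0.1, 0, 0, 0],
    [0, 0, 0.1, 0, 0, 0],
    [0, 0, 0, 0, 0, 0],
    [0, 0, 0, 0, 0, 0]
  ]
}}

```text
time_s: 35.15
eef_pos: [561.4, 8.1, 88.4]
ee_rot: [0.0, 0.722, 0.692, 0.0]
force: [1.2, 0.8, -3.0]
grip_width: 0.766
```

>>> {"api": "move_arm", "payload": {
  "deltas": [
    [0, -0.1, 0.1, 0, 0, 0],
    [0, 0, 0.1, 0, 0, 0],
    [0, 0, 0.1, 0, 0, 0],
    [0, 0, 0.1, 0, 0, 0],
    [0, 0, 0, 0, 0, 0],
    [0, 0, 0, 0, 0, 0],
    [0, 0, 0, 0, 0, 0],
    [0, 0, 0, 0, 0, 0],
    [0, 0, 0, 0, 0, 0],
    [0, 0, 0, 0, 0, 0]
  ]
}}

```text
time_s: 36.15
eef_pos: [560.4, 8.1, 84.6]
ee_rot: [0.0, 0.722, 0.692, 0.0]
force: [-4.4, 0.7, 5.0]
grip_width: 0.761
```

Contact: the force changed from -3 N to +5 N. Releasing and lifting.

>>> {"api": "move_arm", "payload": {
  "deltas": [
    [0, 0, 0, 0, 0, 0],
    [0, 0, 0, 0, 0, 0],
    [0, 0, 0, 0, 0, 0],
    [0, 0, 0, 0, 0, 0],
    [0, 0, 0, 0, 0, 0],
    [0, 0, 0, 0, 0, 0],
    [0, 0, 0, 0, 0, 0],
    [0, 0, -0.5, 0, 0, 0],
    [0, 0, -1.5, 0, 0, 0],
    [0, 0, -2, 0, 0, 0]
  ],
  "grip": 8.5
}}

```text
time_s: 37.15
eef_pos: [560.0, 8.2, 124.5]
ee_rot: [-0.001, 0.722, 0.692, -0.0]
force: [-0.2, -0.5, 0.9]
grip_width: 0.994
```

>>> {"api": "move_arm", "payload": {
  "deltas": [
    [0, 0, -2, 0, 0, 0],
    [0, 0, -2, 0, 0, 0],
    [0, 0, -2, 0, 0, 0],
    [0, 0, -2, 0, 0, 0],
    [0, 0, -2, 0, 0, 0],
    [3, 0, 0, 0, 0, 0],
    [3, 0, 0, 0, 0, 0],
    [3, 0, 0, 0, 0, 0],
    [3, 0, 0, 0, 0, 0],
    [3, 0, 0, 0, 0, 0]
  ]
}}

```text
time_s: 38.15
eef_pos: [566.8, 159.2, 224.8]
ee_rot: [0.0, 0.722, 0.692, 0.0]
force: [0.3, -0.3, -0.2]
grip_width: 0.995
```

```bash
python3 -c "
from h import *
plan(553.8,323.5,220,-14.5)
cv2.imwrite('pics/n_t.png',eyes.capture('top'))
crop(cv2.imread('pics/n_t.png'),(70,90,330,290),3,'pics/n_t2.png')
"
```

```text
t 38.15 pos [566.8 159.2 224.8] F [ 0.3 -0.3 -0.2] T [ 0.03 -0.01 -0.03] w 0.995 j [ 0.07  0.46  1.31 -0.    1.38  0.12]
R [[0.0434, 0.9991, 0.0005], [0.9991, -0.0434, -0.0], [-0.0, 0.0005, -1.0]]
phi now -2.49 tilt [ 5.e-04 -0.e+00 -1.e+00]
rotz 12.01 shift cm 15.58 -5.37 0.48
```

View pics/n_t2.png

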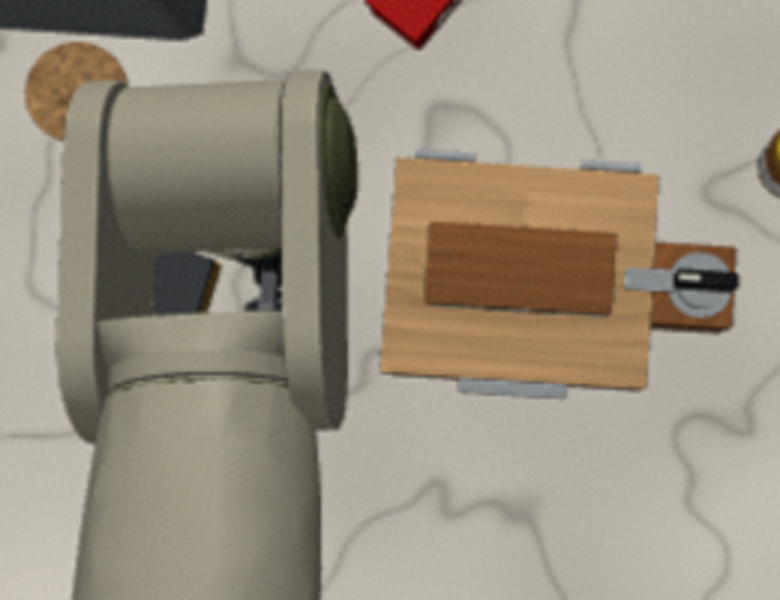

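The loaf sits centred on the lid at crop (521,268). Next is the tea tin.

```bash
python3 -c "
from h import *
quad('top',[(70+u/3,90+v/3) for u,v in [(428,222),(617,233),(612,314),(424,303)]],120)
"
```

```text
c [559.2   8.5 120. ] len [150.8, 65.0, 149.1, 64.8] ang [-92.3, 177.2, 87.7, -1.3]
```

>>> {"api": "move_arm", "payload": {
  "deltas": [
    [0, 0, 0, 0, 0, 6],
    [0, 0, 0, 0, 0, 6],
    [2.6, -0.9, 0, 0, 0, 0],
    [2.6, -0.9, 0, 0, 0, 0],
    [2.6, -0.9, 0, 0, 0, 0],
    [2.6, -0.9, 0, 0, 0, 0],
    [2.6, -0.9, 0, 0, 0, 0],
    [2.6, -0.9, 0, 0, 0, 0],
    [0, 0, 2, 0, 0, 0],
    [0, 0, 2, 0, 0, 0]
  ]
}}

```text
time_s: 39.2
eef_pos: [553.5, 323.3, 184.3]
ee_rot: [0.0, 0.79, 0.613, 0.001]
force: [-0.7, -0.9, -1.0]
grip_width: 0.99
```

```bash
python3 -c "
from h import *
pr=P('wrist'); w=eyes.capture('wrist'); cv2.imwrite('pics/o_w.png',w)
plan(554,324,3,-14.5)
print(proj('wrist',(554,324,40),pr))
"
```

```text
t 39.25 pos [552.3 322.4 180.2] F [ 0.3  0.3 -3. ] T [-0.02  0.02 -0.03] w 0.999 j [ 0.35  0.61  1.18 -0.    1.35  0.6 ]
R [[0.2494, 0.9684, -0.0048], [0.9684, -0.2494, -0.0018], [-0.0029, -0.0042, -1.0]]
phi now -14.44 tilt [-0.0048 -0.0018 -1.    ]
rotz 0.06 shift cm 0.2 0.12 17.72
[254.86190239 178.37085365]
```

View pics/o_w.png

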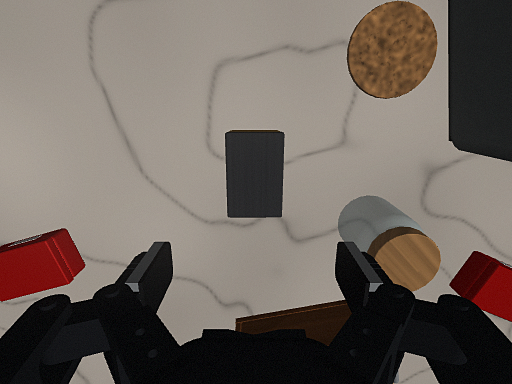

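```bash
python3 -c "
from h import *
quad('wrist',[(225,132),(284,132),(282,217),(227,216)],40)
"
```

```text
c [552.4 326.1  40. ] len [58.3, 90.6, 59.6, 89.5] ang [-14.4, -104.0, 164.5, 75.2]
```

>>> {"api": "move_arm", "payload": {
  "deltas": [
    [0.2, 0.1, 2, 0, 0, 0],
    [0, 0, 2, 0, 0, 0],
    [0, 0, 2, 0, 0, 0],
    [0, 0, 2, 0, 0, 0],
    [0, 0, 2, 0, 0, 0],
    [0, 0, 2, 0, 0, 0],
    [0, 0, 2, 0, 0, 0],
    [0, 0, 1.5, 0, 0, 0],
    [0, 0, 1, 0, 0, 0],
    [0, 0, 0.5, 0, 0, 0]
  ]
}}

```text
time_s: 40.25
eef_pos: [555.1, 324.1, 13.8]
ee_rot: [-0.0, 0.791, 0.612, -0.0]
force: [-0.0, 0.7, -0.6]
grip_width: 0.991
```

>>> {"api": "move_arm", "payload": {
  "deltas": [
    [0, 0, 0.5, 0, 0, 0],
    [0, 0, 0, 0, 0, 0],
    [0, 0, 0, 0, 0, 0],
    [0, 0, 0, 0, 0, 0],
    [0, 0, 0, 0, 0, 0],
    [0, 0, 0, 0, 0, 0],
    [0, 0, 0, 0, 0, 0],
    [0, 0, 0, 0, 0, 0],
    [0, 0, 0, 0, 0, 0],
    [0, 0, 0, 0, 0, 0]
  ],
  "newtons": 60
}}

```text
time_s: 41.25
eef_pos: [555.1, 324.2, 9.3]
ee_rot: [0.0, 0.791, 0.612, -0.0]
force: [-1.1, 0.0, -0.4]
grip_width: 0.994
```

>>> {"api": "move_arm", "payload": {
  "deltas": [
    [0, 0, 0, 0, 0, 0],
    [0, 0, 0, 0, 0, 0],
    [0, 0, 0, 0, 0, 0],
    [0, 0, 0, 0, 0, 0],
    [0, 0, 0, 0, 0, 0],
    [0, 0, 0, 0, 0, 0],
    [0, 0, 0, 0, 0, 0],
    [0, 0, 0, 0, 0, 0],
    [0, 0, 0, 0, 0, 0],
    [0, 0, 0, 0, 0, 0]
  ],
  "grip": 4.5
}}

```text
time_s: 42.25
eef_pos: [555.2, 324.3, 9.6]
ee_rot: [0.0, 0.791, 0.612, 0.0]
force: [0.5, 0.1, 5.1]
grip_width: 0.69
```

>>> {"api": "move_arm", "payload": {
  "deltas": [
    [0, 0, -1, 0, 0, 0],
    [0, 0, -2, 0, 0, 0],
    [0, 0, -2, 0, 0, 0],
    [0, 0, -2, 0, 0, 0],
    [0, 0, -2, 0, 0, 0],
    [0, 0, -3, 0, 0, 0],
    [0, 0, -3, 0, 0, 0],
    [0, 0, -3, 0, 0, 0],
    [0, 0, -2, 0, 0, 0],
    [0, 0, 0, 0, 0, 0]
  ]
}}

```text
time_s: 43.25
eef_pos: [555.8, 324.5, 212.2]
ee_rot: [0.001, 0.791, 0.612, 0.002]
force: [-1.0, -0.4, -2.2]
grip_width: 0.694
```

```bash
python3 -c "
from h import *
plan(559.3,8.5,129.5,-2.5)
cv2.imwrite('pics/p_w.png',eyes.capture('wrist'))
s=eyes.capture('side'); crop(s,(140,40,400,250),3,'pics/p_s.png')
"
```

```text
t 43.25 pos [555.8 324.5 212.2] F [-1.  -0.4 -2.2] T [-0.02 -0.03  0.05] w 0.694 j [ 0.35  0.59  1.13 -0.    1.42  0.6 ]
R [[0.25, 0.9682, 0.0046], [0.9682, -0.25, 0.0016], [0.0027, 0.0041, -1.0]]
phi now -14.48 tilt [ 0.0046  0.0016 -1.    ]
rotz -11.98 shift cm -31.55 1.73 8.27
```

View pics/p_w.png

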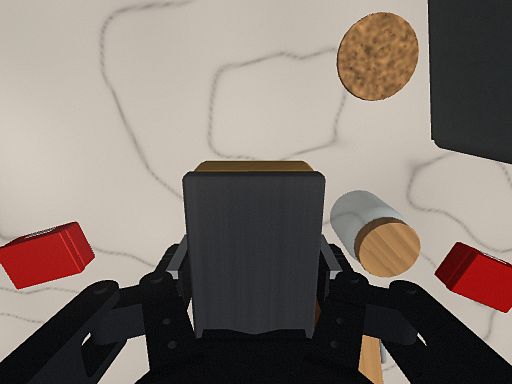

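View pics/p_s.png

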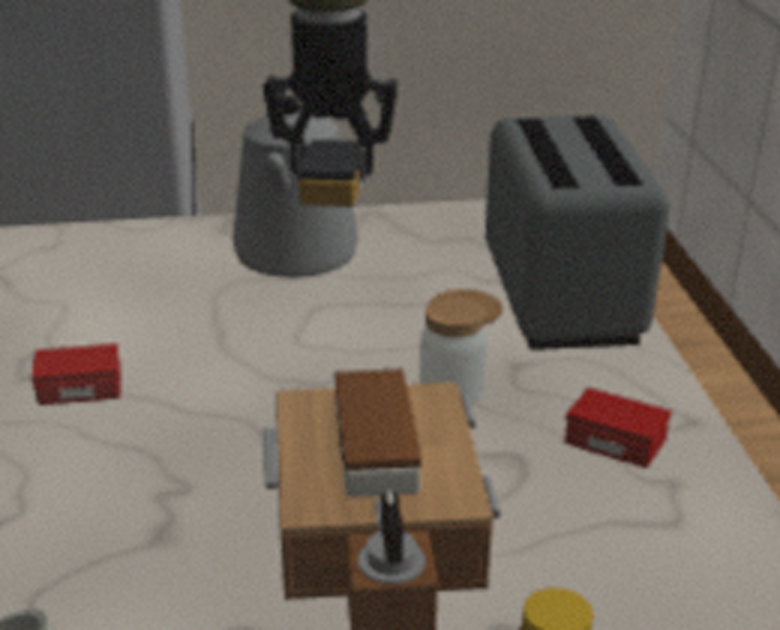

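The tin is held level. I'll carry it over the loaf tin.

>>> {"api": "move_arm", "payload": {
  "deltas": [
    [0, 0, 0, 0, 0, -6],
    [0, 0, 0, 0, 0, -6],
    [-2.5, 0.1, 0, 0, 0, 0],
    [-2.5, 0.1, 0, 0, 0, 0],
    [-2.5, 0.1, 0, 0, 0, 0],
    [-2.5, 0.1, 0, 0, 0, 0],
    [-2.5, 0.1, 0, 0, 0, 0],
    [-2.5, 0.1, 0, 0, 0, 0],
    [-2.5, 0.1, 0, 0, 0, 0],
    [-2.5, 0.1, 0, 0, 0, 0]
  ]
}}

```text
time_s: 44.35
eef_pos: [553.5, 123.0, 207.3]
ee_rot: [-0.001, 0.722, 0.692, -0.001]
force: [-0.2, 0.2, -2.0]
grip_width: 0.695
```

>>> {"api": "move_arm", "payload": {
  "deltas": [
    [-2.5, 0.2, 0, 0, 0, 0],
    [-2.5, 0.2, 0, 0, 0, 0],
    [-2.5, 0.2, 0, 0, 0, 0],
    [-2.5, 0.2, 0, 0, 0, 0],
    [-1.5, 0.1, 0, 0, 0, 0],
    [0, 0, 1.5, 0, 0, 0],
    [0, 0, 1.5, 0, 0, 0],
    [0, 0, 1.5, 0, 0, 0],
    [0, 0, 1.5, 0, 0, 0],
    [0, 0, 0, 0, 0, 0]
  ]
}}

```text
time_s: 45.35
eef_pos: [556.9, 9.3, 146.5]
ee_rot: [-0.002, 0.722, 0.692, -0.002]
force: [-0.1, -0.8, -1.6]
grip_width: 0.692
```

>>> {"api": "move_arm", "payload": {
  "deltas": [
    [0, 0, 0, 0, 0, 0],
    [0, 0, 0, 0, 0, 0],
    [0, 0, 0, 0, 0, 0],
    [0, 0, 0, 0, 0, 0],
    [0, 0, 0, 0, 0, 0],
    [0, 0, 0, 0, 0, 0],
    [0, 0, 0, 0, 0, 0],
    [0, 0, 0, 0, 0, 0],
    [0, 0, 0, 0, 0, 0],
    [0, 0, 0, 0, 0, 0]
  ]
}}

```text
time_s: 46.35
eef_pos: [558.4, 8.8, 149.3]
ee_rot: [0.0, 0.722, 0.692, 0.0]
force: [-0.4, 0.4, -2.3]
grip_width: 0.69
```

```bash
python3 -c "
from h import *
plan(559.3,8.5,129.5,-2.5)
s=eyes.capture('side'); crop(s,(140,80,400,290),3,'pics/q_s.png')
cv2.imwrite('pics/q_w.png',eyes.capture('wrist'))
"
```

```text
t 46.35 pos [558.4   8.8 149.3] F [-0.4  0.4 -2.3] T [-0.02  0.02 -0.03] w 0.69 j [-0.19  0.46  1.51  0.    1.17 -0.15]
R [[0.0433, 0.9991, 0.0], [0.9991, -0.0433, -0.0], [-0.0, 0.0, -1.0]]
phi now -2.48 tilt [ 0. -0. -1.]
rotz 0.02 shift cm -0.02 0.09 1.98
```

View pics/q_s.png

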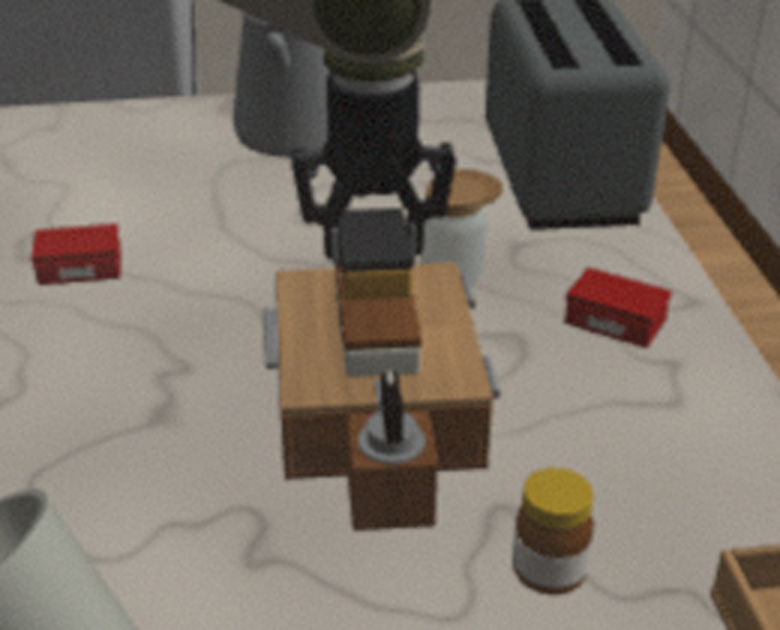

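Aligned with the loaf tin, about 20 mm above it. Lowering gently.

>>> {"api": "move_arm", "payload": {
  "deltas": [
    [0, 0.1, 0.5, 0, 0, 0],
    [0, 0, 0.5, 0, 0, 0],
    [0, 0, 0.4, 0, 0, 0],
    [0, 0, 0.2, 0, 0, 0],
    [0, 0, 0.1, 0, 0, 0],
    [0, 0, 0, 0, 0, 0],
    [0, 0, 0, 0, 0, 0],
    [0, 0, 0, 0, 0, 0],
    [0, 0, 0, 0, 0, 0],
    [0, 0, 0, 0, 0, 0]
  ]
}}

```text
time_s: 47.45
eef_pos: [559.4, 8.7, 132.4]
ee_rot: [0.0, 0.722, 0.692, 0.0]
force: [-0.3, -0.1, -1.9]
grip_width: 0.692
```

>>> {"api": "move_arm", "payload": {
  "deltas": [
    [0, 0, 0.1, 0, 0, 0],
    [0, 0, 0.1, 0, 0, 0],
    [0, 0, 0.1, 0, 0, 0],
    [0, 0, 0.1, 0, 0, 0],
    [0, 0, 0, 0, 0, 0],
    [0, 0, 0, 0, 0, 0],
    [0, 0, 0, 0, 0, 0],
    [0, 0, 0, 0, 0, 0],
    [0, 0, 0, 0, 0, 0],
    [0, 0, 0, 0, 0, 0]
  ]
}}

```text
time_s: 48.45
eef_pos: [559.4, 8.7, 129.5]
ee_rot: [0.0, 0.722, 0.692, 0.0]
force: [-4.4, 0.9, 8.1]
grip_width: 0.69
```

>>> {"api": "move_arm", "payload": {
  "deltas": [
    [0, 0, -0.1, 0, 0, 0],
    [0, 0, 0, 0, 0, 0],
    [0, 0, 0, 0, 0, 0],
    [0, 0, 0, 0, 0, 0],
    [0, 0, 0, 0, 0, 0],
    [0, 0, 0, 0, 0, 0],
    [0, 0, 0, 0, 0, 0],
    [0, 0, -0.5, 0, 0, 0],
    [0, 0, -1.5, 0, 0, 0],
    [0, 0, -2, 0, 0, 0]
  ],
  "grip": 8.5
}}

```text
time_s: 49.45
eef_pos: [559.0, 8.8, 169.5]
ee_rot: [-0.001, 0.722, 0.692, -0.0]
force: [0.1, -0.5, 0.3]
grip_width: 0.993
```

>>> {"api": "move_arm", "payload": {
  "deltas": [
    [0, 0, -2, 0, 0, 0],
    [0, 0, -2, 0, 0, 0],
    [0, 0, -2, 0, 0, 0],
    [0, 0, -2, 0, 0, 0],
    [-3, 0, 0, 0, 0, 0],
    [-3, 0, 0, 0, 0, 0],
    [-3, 0, 0, 0, 0, 0],
    [-3, 0, 0, 0, 0, 0],
    [-3, 0, 0, 0, 0, 0],
    [-3, 0, 0, 0, 0, 0]
  ]
}}

```text
time_s: 50.45
eef_pos: [551.4, -172.3, 249.8]
ee_rot: [0.0, 0.722, 0.692, 0.0]
force: [0.5, 0.5, 0.3]
grip_width: 0.996
```

```bash
python3 -c "
from h import *
plan(414.7,-350,180,-2.5)
cv2.imwrite('pics/r_t.png',eyes.capture('top'))
crop(cv2.imread('pics/r_t.png'),(150,110,410,270),3,'pics/r_t2.png')
"
```

```text
t 50.45 pos [ 551.4 -172.3  249.8] F [0.5 0.5 0.3] T [ 0.    0.02 -0.02] w 0.996 j [-0.51  0.42  1.3  -0.    1.42 -0.46]
R [[0.0433, 0.9991, 0.0004], [0.9991, -0.0433, -0.0002], [-0.0002, 0.0004, -1.0]]
phi now -2.48 tilt [ 4.e-04 -2.e-04 -1.e+00]
rotz 0.02 shift cm -18.35 -12.88 6.98
```

View pics/r_t2.png

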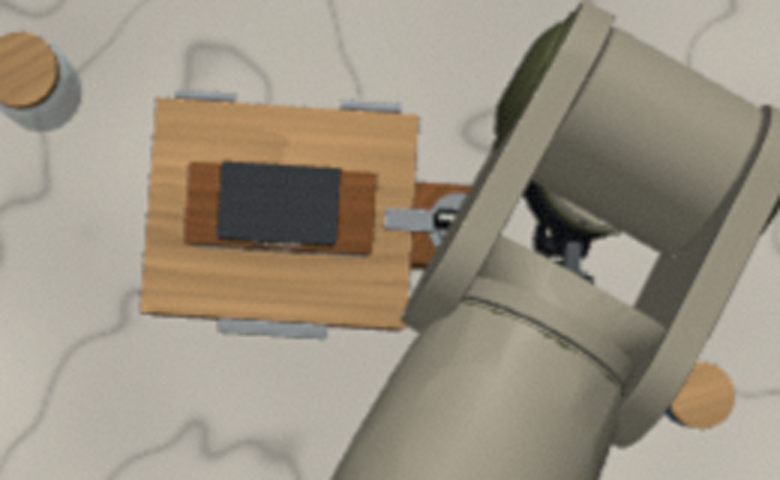

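>>> {"api": "move_arm", "payload": {
  "deltas": [
    [-2.3, -1.6, 0, 0, 0, 0],
    [-2.3, -1.6, 0, 0, 0, 0],
    [-2.3, -1.6, 0, 0, 0, 0],
    [-2.3, -1.6, 0, 0, 0, 0],
    [-2.3, -1.6, 0, 0, 0, 0],
    [-2.3, -1.6, 0, 0, 0, 0],
    [-2.3, -1.6, 0, 0, 0, 0],
    [-2.3, -1.7, 2, 0, 0, 0],
    [0, 0, 2, 0, 0, 0],
    [0, 0, 2, 0, 0, 0]
  ]
}}

```text
time_s: 51.5
eef_pos: [414.3, -349.9, 189.0]
ee_rot: [0.0, 0.723, 0.691, -0.0]
force: [0.3, 0.7, -0.1]
grip_width: 0.994
```

>>> {"api": "move_arm", "payload": {
  "deltas": [
    [0, 0, 0, 0, 0, 0],
    [0, 0, 0, 0, 0, 0],
    [0, 0, 0, 0, 0, 0],
    [0, 0, 0, 0, 0, 0],
    [0, 0, 0, 0, 0, 0],
    [0, 0, 0, 0, 0, 0],
    [0, 0, 0, 0, 0, 0],
    [0, 0, 0, 0, 0, 0],
    [0, 0, 0, 0, 0, 0],
    [0, 0, 0, 0, 0, 0]
  ]
}}

```text
time_s: 52.5
eef_pos: [414.7, -349.4, 189.3]
ee_rot: [-0.0, 0.722, 0.692, -0.0]
force: [0.5, 0.3, 0.9]
grip_width: 0.998
```

```bash
python3 -c "
from h import *
quad('top',[(150+u/3,110+v/3) for u,v in [(222,162),(340,170),(337,244),(218,238)]],160)
pr=P('wrist'); w=eyes.capture('wrist'); cv2.imwrite('pics/s_w.png',w)
plan(414.7,-350,5,-2.5)
print(proj('wrist',(414.7,-350,40),pr))
hsv=cv2.cvtColor(w,cv2.COLOR_BGR2HSV); m=((hsv[:,:,1]>80)&(hsv[:,:,0]<30)&(hsv[:,:,2]>100)).astype(np.uint8); m[:110]=0;m[240:]=0;m[:,:190]=0;m[:,320:]=0
c=max(cv2.findContours(m,0,1)[0],key=cv2.contourArea); e=cv2.fitEllipse(c); print(e, onz('wrist',e[0],40,pr))
"
```

```text
c [558.    8.8 160. ] len [90.4, 56.9, 90.6, 58.4] ang [-92.8, 178.5, 88.1, -1.7]
t 52.55 pos [ 414.7 -349.3  189.3] F [-0.2  0.2  0.3] T [ 0.03  0.   -0.05] w 0.998 j [-0.92  0.39  1.51 -0.    1.25 -0.87]
R [[0.0434, 0.9991, -0.0], [0.9991, -0.0434, 0.0], [0.0, -0.0, -1.0]]
phi now -2.49 tilt [-0.  0. -1.]
rotz 0.01 shift cm -0.07 0.0 18.43
[254.68977597 178.66619674]
((254.552978515625, 179.8687286376953), (50.36787796020508, 51.762508392333984), 83.70419311523438) [ 414.49689508 -351.32560408   40.        ]
```

View pics/s_w.png

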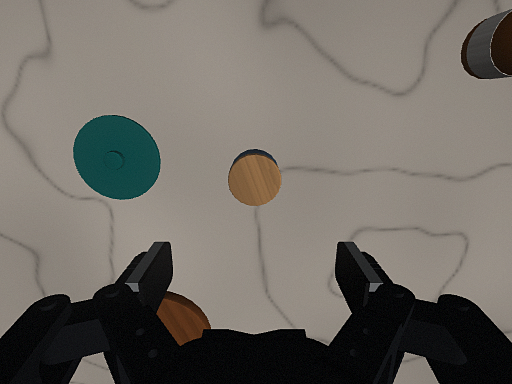

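The wrist view shows the cellar at (255,180), agreeing with the top view to about 1 mm. Descending.

>>> {"api": "move_arm", "payload": {
  "deltas": [
    [-0.2, 0, 2, 0, 0, 0],
    [0, 0, 2, 0, 0, 0],
    [0, 0, 2, 0, 0, 0],
    [0, 0, 2, 0, 0, 0],
    [0, 0, 2, 0, 0, 0],
    [0, 0, 2, 0, 0, 0],
    [0, 0, 2, 0, 0, 0],
    [0, 0, 2, 0, 0, 0],
    [0, 0, 1.4, 0, 0, 0],
    [0, 0, 1, 0, 0, 0]
  ]
}}

```text
time_s: 53.55
eef_pos: [414.5, -351.2, 4.4]
ee_rot: [-0.0, 0.722, 0.692, 0.0]
force: [-0.7, 0.3, -0.0]
grip_width: 0.995
```

>>> {"api": "move_arm", "payload": {
  "deltas": [
    [0, 0, 0, 0, 0, 0],
    [0, 0, 0, 0, 0, 0],
    [0, 0, 0, 0, 0, 0],
    [0, 0, 0, 0, 0, 0],
    [0, 0, 0, 0, 0, 0],
    [0, 0, 0, 0, 0, 0],
    [0, 0, 0, 0, 0, 0],
    [0, 0, 0, 0, 0, 0],
    [0, 0, 0, 0, 0, 0],
    [0, 0, 0, 0, 0, 0]
  ],
  "grip": 4.5
}}

```text
time_s: 54.55
eef_pos: [415.1, -351.9, 6.3]
ee_rot: [0.001, 0.722, 0.692, -0.0]
force: [1.0, 1.0, 6.8]
grip_width: 0.668
```

>>> {"api": "move_arm", "payload": {
  "deltas": [
    [0, 0, 0, 0, 0, 0],
    [0, 0, 0, 0, 0, 0],
    [0, 0, -1, 0, 0, 0],
    [0, 0, -2, 0, 0, 0],
    [0, 0, -3, 0, 0, 0],
    [0, 0, -3, 0, 0, 0],
    [0, 0, -3, 0, 0, 0],
    [0, 0, -3, 0, 0, 0],
    [0, 0, -3, 0, 0, 0],
    [0, 0, -3, 0, 0, 0]
  ]
}}

```text
time_s: 55.55
eef_pos: [414.3, -350.9, 217.0]
ee_rot: [-0.0, 0.722, 0.692, 0.0]
force: [0.6, -0.7, -1.4]
grip_width: 0.666
```

>>> {"api": "move_arm", "payload": {
  "deltas": [
    [0, 0, -3, 0, 0, 0],
    [0, 0, -2, 0, 0, 0],
    [0, 0, 0, 0, 0, 0],
    [0, 0, 0, 0, 0, 0],
    [0, 0, 0, 0, 0, 0],
    [0, 0, 0, 0, 0, 0],
    [0, 0, 0, 0, 0, 0],
    [0, 0, 0, 0, 0, 0],
    [0, 0, 0, 0, 0, 0],
    [0, 0, 0, 0, 0, 0]
  ]
}}

```text
time_s: 56.55
eef_pos: [414.6, -351.3, 265.2]
ee_rot: [-0.0, 0.722, 0.692, -0.0]
force: [0.6, 0.2, -2.8]
grip_width: 0.661
```

```bash
python3 -c "
from h import *
plan(558.7,8.7,165,-2.5)
cv2.imwrite('pics/u_w.png',eyes.capture('wrist'))
cv2.imwrite('pics/u_s.png',eyes.capture('side'))
"
```

```text
t 56.55 pos [ 414.6 -351.3  265.2] F [ 0.6  0.2 -2.8] T [ 0.05 -0.02 -0.06] w 0.661 j [-0.92  0.33  1.38 -0.    1.43 -0.88]
R [[0.0433, 0.9991, -0.0001], [0.9991, -0.0433, 0.0001], [0.0001, -0.0001, -1.0]]
phi now -2.48 tilt [-1.e-04  1.e-04 -1.e+00]
rotz 0.02 shift cm 36.6 12.82 10.02
```

View pics/u_w.png

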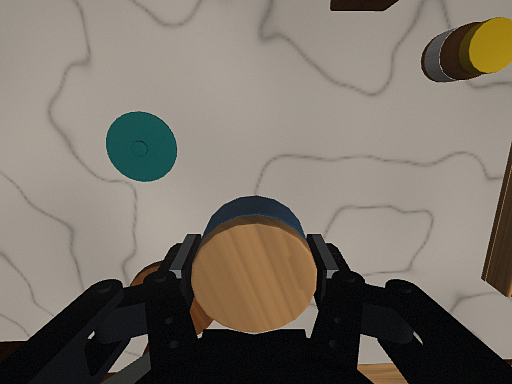

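View pics/u_s.png

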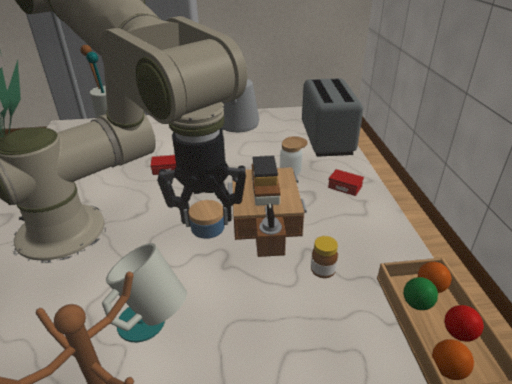

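>>> {"api": "move_arm", "payload": {
  "deltas": [
    [2.5, 0.9, 0, 0, 0, 0],
    [2.5, 0.9, 0, 0, 0, 0],
    [2.5, 0.9, 0, 0, 0, 0],
    [2.5, 0.9, 0, 0, 0, 0],
    [2.5, 0.9, 0, 0, 0, 0],
    [2.5, 0.9, 0, 0, 0, 0],
    [2.5, 0.9, 0, 0, 0, 0],
    [2.5, 0.9, 0, 0, 0, 0],
    [2.5, 0.9, 0, 0, 0, 0],
    [2.5, 0.9, 0, 0, 0, 0]
  ]
}}

```text
time_s: 57.65
eef_pos: [515.7, -104.4, 265.4]
ee_rot: [0.0, 0.722, 0.692, 0.0]
force: [-0.2, -0.3, -2.8]
grip_width: 0.664
```

>>> {"api": "move_arm", "payload": {
  "deltas": [
    [2.5, 0.9, 0, 0, 0, 0],
    [2.5, 0.9, 0, 0, 0, 0],
    [2.5, 0.9, 0, 0, 0, 0],
    [2.5, 0.9, 0, 0, 0, 0],
    [1.6, 0.2, 0, 0, 0, 0],
    [0, 0, 2, 0, 0, 0],
    [0, 0, 2, 0, 0, 0],
    [0, 0, 2, 0, 0, 0],
    [0, 0, 2, 0, 0, 0],
    [0, 0, 0, 0, 0, 0]
  ]
}}

```text
time_s: 58.65
eef_pos: [557.1, 8.8, 183.0]
ee_rot: [-0.002, 0.722, 0.692, -0.001]
force: [0.1, 0.2, -1.1]
grip_width: 0.662
```

>>> {"api": "move_arm", "payload": {
  "deltas": [
    [0, 0, 0, 0, 0, 0],
    [0, 0, 0, 0, 0, 0],
    [0, 0, 0, 0, 0, 0],
    [0, 0, 0, 0, 0, 0],
    [0, 0, 0, 0, 0, 0],
    [0, 0, 0, 0, 0, 0],
    [0, 0, 0, 0, 0, 0],
    [0, 0, 0, 0, 0, 0],
    [0, 0, 0, 0, 0, 0],
    [0, 0, 0, 0, 0, 0]
  ]
}}

```text
time_s: 59.65
eef_pos: [558.4, 8.8, 185.3]
ee_rot: [-0.0, 0.722, 0.692, 0.0]
force: [-1.2, -0.3, -1.8]
grip_width: 0.663
```

```bash
python3 -c "
from h import *
plan(558.7,8.7,166,-2.5)
s=eyes.capture('side'); crop(s,(140,80,400,290),3,'pics/v_s.png')
"
```

```text
t 59.65 pos [558.4   8.8 185.3] F [-1.2 -0.3 -1.8] T [-0.06 -0.01  0.02] w 0.663 j [-0.19  0.42  1.46  0.    1.25 -0.15]
R [[0.0433, 0.9991, -0.0], [0.9991, -0.0433, 0.0], [0.0, -0.0, -1.0]]
phi now -2.48 tilt [-0.  0. -1.]
rotz 0.02 shift cm -0.01 0.03 1.93
```

View pics/v_s.png

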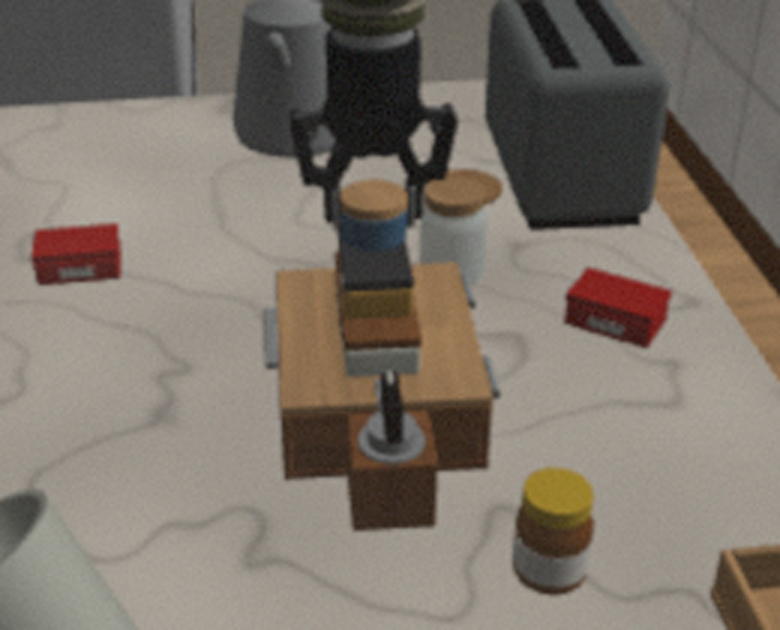

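The cellar is aligned about 20 mm above the tea tin. Lowering.

>>> {"api": "move_arm", "payload": {
  "deltas": [
    [0, 0, 0.5, 0, 0, 0],
    [0, 0, 0.5, 0, 0, 0],
    [0, 0, 0.4, 0, 0, 0],
    [0, 0, 0.2, 0, 0, 0],
    [0, 0, 0.1, 0, 0, 0],
    [0, 0, 0, 0, 0, 0],
    [0, 0, 0, 0, 0, 0],
    [0, 0, 0, 0, 0, 0],
    [0, 0, 0, 0, 0, 0],
    [0, 0, 0, 0, 0, 0]
  ]
}}

```text
time_s: 60.7
eef_pos: [558.4, 8.8, 168.4]
ee_rot: [0.0, 0.722, 0.692, 0.0]
force: [0.6, -0.4, -1.9]
grip_width: 0.661
```

>>> {"api": "move_arm", "payload": {
  "deltas": [
    [0, 0, 0.1, 0, 0, 0],
    [0, 0, 0.1, 0, 0, 0],
    [0, 0, 0.1, 0, 0, 0],
    [0, 0, 0, 0, 0, 0],
    [0, 0, 0, 0, 0, 0],
    [0, 0, 0, 0, 0, 0],
    [0, 0, 0, 0, 0, 0],
    [0, 0, 0, 0, 0, 0],
    [0, 0, 0, 0, 0, 0],
    [0, 0, 0, 0, 0, 0]
  ]
}}

```text
time_s: 61.7
eef_pos: [558.4, 8.8, 166.2]
ee_rot: [0.0, 0.722, 0.692, 0.0]
force: [-3.2, -0.5, 5.2]
grip_width: 0.663
```

>>> {"api": "move_arm", "payload": {
  "deltas": [
    [0, 0, 0, 0, 0, 0],
    [0, 0, 0, 0, 0, 0],
    [0, 0, 0, 0, 0, 0],
    [0, 0, 0, 0, 0, 0],
    [0, 0, 0, 0, 0, 0],
    [0, 0, 0, 0, 0, 0],
    [0, 0, 0, 0, 0, 0],
    [0, 0, -0.5, 0, 0, 0],
    [0, 0, -1.5, 0, 0, 0],
    [0, 0, -2, 0, 0, 0]
  ],
  "grip": 8.5
}}

```text
time_s: 62.7
eef_pos: [558.1, 8.8, 205.5]
ee_rot: [-0.001, 0.722, 0.692, -0.0]
force: [0.9, -0.1, 0.3]
grip_width: 0.997
```

>>> {"api": "move_arm", "payload": {
  "deltas": [
    [0, 0, -2, 0, 0, 0],
    [0, 0, -2, 0, 0, 0],
    [0, 0, -2, 0, 0, 0],
    [0, -2, 0, 0, 0, 0],
    [0, -3, 0, 0, 0, 0],
    [0, -3, 0, 0, 0, 0],
    [0, -3, 0, 0, 0, 0],
    [0, -3, 0, 0, 0, 0],
    [0, -3, 0, 0, 0, 0],
    [0, 0, 0, 0, 0, 0]
  ]
}}

```text
time_s: 63.7
eef_pos: [386.4, 16.5, 266.0]
ee_rot: [0.0, 0.722, 0.692, 0.0]
force: [0.1, 0.3, 0.3]
grip_width: 0.998
```

>>> {"api": "move_arm", "payload": {
  "deltas": [
    [0, -1, 0, 0, 0, 0],
    [0, 0, 0, 0, 0, 0],
    [0, 0, 0, 0, 0, 0],
    [0, 0, 0, 0, 0, 0],
    [0, 0, 0, 0, 0, 0],
    [0, 0, 0, 0, 0, 0],
    [0, 0, 0, 0, 0, 0],
    [0, 0, 0, 0, 0, 0],
    [0, 0, 0, 0, 0, 0],
    [0, 0, 0, 0, 0, 0]
  ]
}}

```text
time_s: 64.7
eef_pos: [378.6, 16.6, 265.3]
ee_rot: [0.0, 0.722, 0.692, 0.0]
force: [0.2, -0.2, 0.5]
grip_width: 0.998
```

```bash
python3 -c "
from h import *
st()
t=eyes.capture('top'); cv2.imwrite('pics/w_t0.png',t); crop(t,(130,110,390,270),3,'pics/w_t.png')
s=eyes.capture('side'); crop(s,(140,80,400,290),3,'pics/w_s.png')
"
```

```text
t 64.7 pos [378.6  16.6 265.3] F [ 0.2 -0.2  0.5] T [ 0.01 -0.    0.02] w 0.998 j [-0.27 -0.05  1.82  0.    1.37 -0.22]
R [[0.0433, 0.9991, 0.0], [0.9991, -0.0433, -0.0], [-0.0, 0.0, -1.0]]
```

View pics/w_t.png

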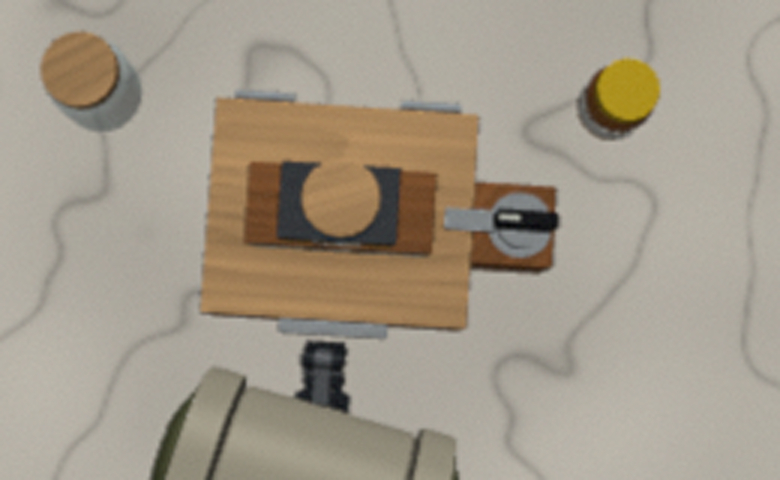

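View pics/w_s.png

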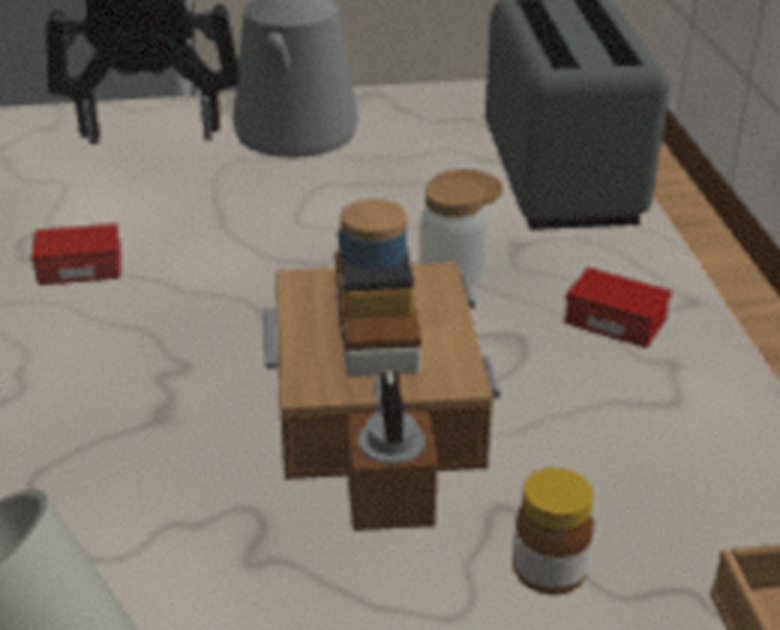

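```bash
python3 -c "
from h import *
print('cellar',onz('top',(130+341/3,110+199/3),200).round(1))
quad('top',[(130+u/3,110+v/3) for u,v in [(282,162),(400,170),(397,244),(278,238)]],160)
quad('top',[(130+u/3,110+v/3) for u,v in [(249,162),(437,173),(432,254),(245,243)]],120)
print('jars',onz('top',(130+80/3,110+69/3),100).round(1),onz('top',(130+627/3,110+91/3),85).round(1))
"
```

```text
cellar [556.6   7.  200. ]
c [558.    8.8 160. ] len [90.4, 56.9, 90.6, 58.4] ang [-92.8, 178.5, 88.1, -1.7]
c [559.2   8.1 120. ] len [150.0, 65.0, 148.4, 64.8] ang [-92.3, 177.2, 87.6, -1.3]
jars [671.5 223.1 100. ] [ 665.6 -228.    85. ]
```

View pics/w_t0.png

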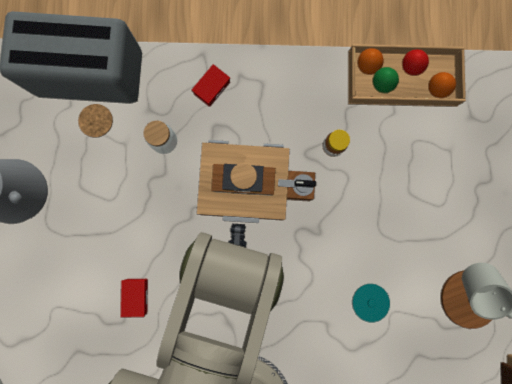

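The stack at (243,178) is centred to within 3 mm, the jars are where they started, the latch is locked, and I see no other shaker or canister. Handing in.

```bash
python3 -c "
from rig import order
print(order.finish_job())"
```

```text
the job is handed in; nothing more can be done
None
```

I did the whole job and handed it in at about 65 s of the 210 s. `finish_job` gives no verdict, so the checks below are my own.

- **Shaker:** I found only the dark steel shaker. I set it upright in the chest while the lid was still open. No chrome shaker or glass box showed in any camera view.
- **Lid:** I pushed it down slowly, about 0.3 rad/s, until it was shut. It pushed back with 27 N when seated.
- **Latch:** I turned the knob clockwise to its stop. After I let go, the bar stayed along the chest's y axis in both camera views.
- **Stack:** It is the loaf tin, then the tea tin, then the salt cellar. By my last measurement their centres are within about 3 mm of each other and of the lid centre. All stand upright and the gripper is clear of them.
- **Jars:** Both are within about 1 mm of where they started. I left the red look-alikes alone.

**Disagreement:** the wrist and top cameras differed by up to 6 mm on some positions. I used values in between, and the grasps and placements came out right. No other check failed.

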